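# Line up the bench things by height on the staging strip

### The job

Set out the staging strip for the next shift: stand the metal reference block, the white jar with the black lid, the white dropper bottle with the blue cap and the black air blower on the four round white pads, one to a pad and well centred, in order of height, with the shortest next to the strip's red end block and the tallest at the other end. Let them stand upright as they do now (the block lying flat), and leave the loupe, the lens mount and the torch where they are.

Things in the scene. Friction and masses are not known exactly. Their poses are not given: they have to be found in the camera images.
- block_mid (a point): a light grey metal reference block, 30 mm (its own x) by 45 mm (its own y) by 20 mm high, about 0.2 kg, lying flat; grip it across the 30 mm. The point is its centre, 10 mm above its underside
- jar_mid (a point): a small white round screw jar with a black lid, 49 mm across at the lid (46 mm below it), 40 mm high; grip it by the lid, whose sides lie 26 to 40 mm above its underside. The point is its centre, 20 mm above its underside
- dropper_mid (a point): a small round white dropper bottle with a blue cap and nozzle, 33 mm across the body, 72 mm high with its nozzle; the body's straight sides end 40 mm above its underside: grip there. The point is on its axis at half its height, 36 mm above its underside
- blower_mid (a point): a round black rubber air blower standing on its foot, nozzle up, 109 mm high with its nozzle, 51 mm across the bulb (widest, and to be gripped, 15 to 25 mm above its underside; it tapers upward from there). The point is on its axis at half its height, 54.5 mm above its underside
- pad_a_top (a point): one of four alike round white pads, 66 mm across and 2 mm thick, set 85 mm apart in a straight row on a fixed black strip (90 mm wide, 420 mm long, 6 mm thick). The point is the centre of the pad's top face, 8 mm above the table. The order of the four names along the row changes from start to start
- pad_b_top (a point): one of four alike round white pads, 66 mm across and 2 mm thick, set 85 mm apart in a straight row on a fixed black strip (90 mm wide, 420 mm long, 6 mm thick). The point is the centre of the pad's top face, 8 mm above the table. The order of the four names along the row changes from start to start
- pad_c_top (a point): one of four alike round white pads, 66 mm across and 2 mm thick, set 85 mm apart in a straight row on a fixed black strip (90 mm wide, 420 mm long, 6 mm thick). The point is the centre of the pad's top face, 8 mm above the table. The order of the four names along the row changes from start to start
- pad_d_top (a point): one of four alike round white pads, 66 mm across and 2 mm thick, set 85 mm apart in a straight row on a fixed black strip (90 mm wide, 420 mm long, 6 mm thick). The point is the centre of the pad's top face, 8 mm above the table. The order of the four names along the row changes from start to start
- red_block: the red end block of the strip, 18 mm along the strip by 60 mm across it and 14 mm high, fixed; it marks the end of the row where the shortest thing goes (a grey one of the same form marks the other end, and the two change ends from start to start). Its origin is the centre of its underside, on the line of the pads, 58.5 mm from the nearest pad's centre
- loupe_mid (a point): bystander: a small folded loupe, 45 x 30 x 14 mm, lying loose to the right of the strip; leave it alone. The point is its centre
- mount_mid (a point): bystander: a ring mount with a lens on a short post, 70 mm high, standing loose to the right of the strip; leave it alone. The point is half-way up it. (Beyond it at the far right stands a fixed grey drawer cabinet, 0.23 m high, its front at x = 0.64 and its left side at y = -0.16: pass over or round it)
- torch_mid (a point): bystander: a black pocket torch, 103 mm long and 27 mm thick, lying loose to the right of the strip; leave it alone. The point is at its centre

How it is judged:
By the outcome, as a careful person would: the job done as asked, in the order asked, and still so for the second after the job is handed in, with the robot touching nothing.
It also fails if it takes over 112 s, if anything falls off the work surface, if the arm or the gripper's body presses on something with over 40 N, if the wrist force passes 120 N, or if a joint passes its speed limit or range.

### The arm

A 6-joint arm with a two-finger parallel gripper is mounted at the origin on the work surface; the furniture and walls round the work are solid. World frame = base frame: x ahead of the robot, y to its left, z up, the work surface at z = 0. Lengths are in m, angles in rad, forces in N, time in s.
With the tool pointing down it reaches from about 0.35 to 0.775 m from the base axis. Payload 5.5 kg.
Tool frame: the origin (TCP) lies at the very end of the fingers, on their centre line; the grasp point (between the pads) lies 19 mm behind it; z points along the fingers, y is the line along which they close (so a half turn about z gives the same grasp; the last joint's range is limited). The gripper opens to 85 mm and grips with 20 to 120 N. Pads are 22 mm wide; open, the fingers measure 114 mm over their backs; the gripper's body (76 mm by 85 mm) begins 54 mm behind the grasp point. The pads swing forward as they close: fully open they stand 13 mm farther back than shut.
Start: joints at [1.094, 0.313, 0.046, 1.304, 0, 1.431], TCP at [0.19, 0.543, 0.231] pointing down, gripper open.
Joint ranges: [-2.76, 2.76], [-0.86, 1.69], [-1.03, 1.26], [-2.2, 2.34], [-1.47, 1.5], [-3.14, 3.14]. Speed limits (rad/s): [2.57, 2.57, 3.14, 3.14, 3.14, 3.14].

### API

Orientations are given as a unit quaternion [w, x, y, z].
In Python, from workcell import env, imaging, ticket gives the robot as it stands. The module is installed in compiled form; this text tells all that it offers.
- The arm moves only by the tool apply_moves, never from a script. Its argument "rows" is a list of rows, each an object with "xyz": the shift along the tool's x, y, z in mm, a list of three; "turn": the turn, a rotation vector about the tool's x, y, z in rad, a list of three; "grip": the opening, from 0 (shut) to 1 (fully open). A call has 1 to 12 rows; each row is the pose to reach, as a shift and turn from the pose commanded when the call began, along the tool's axes at that moment; what a row does not reach only later rows make up. A row lasts 1/12 s, in which the tool goes at most 41.7 mm and 7.16 degrees, less where a joint would pass 70% of its speed; a pose out of reach is approached as far as the arm can. A call with a gripper value outside its range is refused whole. The fingers move at their own pace and stop on an object; "force" is the grip in N (left out, the last holds). Time passes only in rows, so rows that repeat a pose let the fingers close. It gives the time, the measured TCP pose, the force, the opening and the grip force at its end, in the units of the state.
- env.get_state(): the state, without advancing time (a new reading comes with each control period).
- imaging.read_camera(name): name is "side" or "top" or "wrist"; returns a dict with "color" (480x640x3 uint8, blue, green, red), "z_map" (480x640 float32, m along the optical axis (not along the pixel's ray), 0 where there is no reading), "camera_matrix" (3x3 intrinsics, pixels), "view" (4x4, takes a point from world to camera coordinates). Camera axes: x right, y down, z forward; pixel columns grow to the right and rows downward; lengths in m; the calibration is good to about 2 mm. The wrist camera is an equidistant fisheye: a pixel r from the principal point sees the ray r / f radians off the axis. A picture is of the moment at which its call begins.
- ticket.hand_in(): hands the job in; it is judged then, once.
The state is a dict: "clock": time; "joint_pos": joint angles; "qvel": joint speeds; "tau": joint torques, N m; "tcp_pos": TCP position; "orientation": TCP orientation; "wrist_force": force on the tool from outside, world axes, zero at the start; "ft_torque": the same for the moment, N m; "finger_gap": finger opening in m; "grip_force": force on a finger pad.
Only numpy, scipy, OpenCV 4.12 (cv2) and the standard library are available. Lean on these libraries where they do the work, as an engineer would, in place of code of your own. Each camera call takes 0.05 s, during which the arm holds its last target. There are 200 camera calls.

## Working session

There is one attempt and no reset: what is moved stays moved. The work goes in short steps, Python scripts to look and compute and a tool call to move; the robot and the scene stay as the last step left them, time stands still between calls to the robot, and variables do not carry over. Pictures are saved under pics/ and viewed, at most 14 in all, crops included, and the job is handed in when it is done.

Besides the shell and the picture viewer there is one more tool, called after "Call:" as name(argument=value, ...) on one line, values as JSON. apply_moves: Moves the arm, as the interface text tells. Its arguments: {"type":"object","properties":{"rows":{"type":"array"},"force":{"type":"number"}},"required":["rows"]}

```bash
mkdir -p pics
cat > h.py <<'E'
import numpy as np, cv2
from workcell import env, imaging, ticket
def cam(n):
    d=imaging.read_camera(n); return d
def world(d,u,v,z=None):
    # pinhole pixel(s)->world using depth, z: intersect with plane z
    K=d['camera_matrix'];V=d['view'];R=V[:3,:3];t=V[:3,3]
    u=np.atleast_1d(u).astype(float);v=np.atleast_1d(v).astype(float)
    r=np.stack([(u-K[0,2])/K[0,0],(v-K[1,2])/K[1,1],np.ones_like(u)],1)
    c=-R.T@t; w=r@R
    if z is None: s=d['z_map'][v.astype(int),u.astype(int)]
    else: s=(z-c[2])/w[:,2]
    return c+w*s[:,None]
E
python3 - <<'E'
from h import *
for n in ['side','top']:
    d=cam(n); cv2.imwrite(f'pics/{n}0.png',d['color']); np.savez(f'{n}0.npz',**d); print(n,d['camera_matrix'],d['view'])
print(env.get_state())
E
```

```text
side [[510.50029072   0.         326.69817822]
 [  0.         510.50029072 236.25189807]
 [  0.           0.           1.        ]] [[-0.99768928 -0.06786603 -0.00320956  0.5016825 ]
 [-0.05200943  0.79327317 -0.6066405   0.06427855]
 [ 0.04371634 -0.6050718  -0.79496981  0.96919219]
 [ 0.          0.          0.          1.        ]]
top [[596.52107256   0.         324.63356977]
 [  0.         596.52107256 234.8628623 ]
 [  0.           0.           1.        ]] [[ 0.35349882 -0.93534073 -0.01327795 -0.15950684]
 [-0.73938132 -0.27068732 -0.61647679  0.40565539]
 [ 0.57302168  0.22774128 -0.78726111  1.11606712]
 [ 0.          0.          0.          1.        ]]
{'clock': 0.1, 'joint_pos': array([1.09440624e+00, 3.13921378e-01, 4.51104163e-02, 1.30359337e+00,
       5.50105232e-06, 1.43117692e+00]), 'qvel': array([ 0.00126686, -0.00265516,  0.00377433,  0.0004525 ,  0.00020803,
       -0.00129045]), 'tau': array([ 2.60292953e-03, -4.81724775e+01,  2.99245727e+01,  1.26670193e-02,
       -8.84684846e-05,  1.68188245e-05]), 'tcp_pos': array([0.18981634, 0.54229633, 0.23050756]), 'orientation': array([-2.46360344e-04,  1.67590692e-01,  9.85856335e-01, -7.65331203e-04]), 'wrist_force': array([-1.30799583,  0.16947938, -0.4422443 ]), 'ft_torque': array([0.01033426, 0.01014432, 0.03997974]), 'grip_force': 0.0, 'finger_gap': 0.08557816101088832}
```

View pics/top0.png

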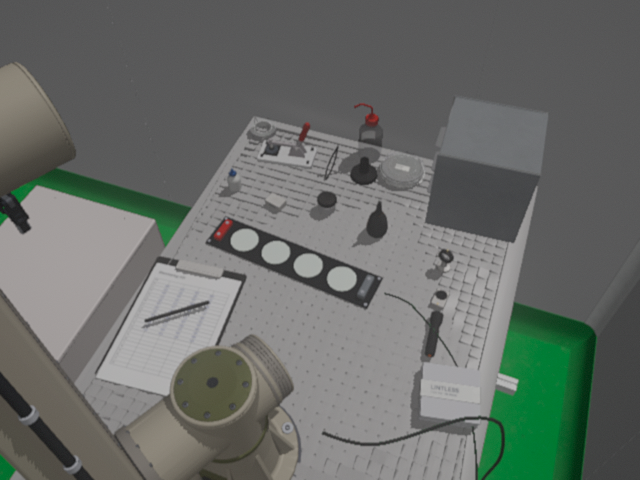

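View pics/side0.png

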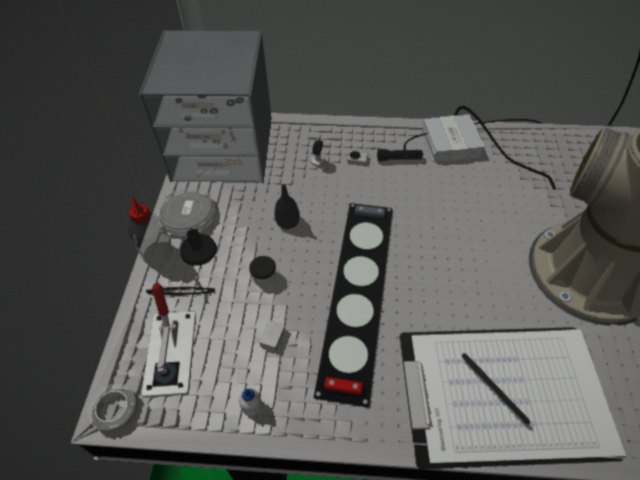

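The top view shows the red block at (224,230) and pads at (245,240), (276,252), (308,265) and (341,279). The steel block is at (275,203), the jar at (326,199), the dropper at (233,180) and the blower at (377,222). The side view shows the same things, with the red end at (343,386).

```bash
cat > m.py <<'E'
from h import *
from scipy.optimize import least_squares
P={'top':[(245,240),(276,252),(308,265),(341,279)],'side':[(348,354),(355,310),(361,270),(366,236)]}
O={'top':dict(block=(275,203),jar=(326,199),dropper=(233,180),blower=(377,222)),'side':dict(block=(270,334),jar=(262,267),dropper=(250,399),blower=(287,212))}
R=dict(block=.045,jar=.045,dropper=.04,blower=.045)
cl={}
for n in ['top','side']:
    d=dict(np.load(n+'0.npz')); g=d['color'].min(2)
    th=cv2.threshold(g,150,255,0)[1]; print(n,[int(g[v,u]) for u,v in P[n]])
    for u,v in P[n]:
        m=(np.abs(g.astype(int)-int(g[v,u]))<40).astype(np.uint8)
        _,L,s,c=cv2.connectedComponentsWithStats(m,connectivity=4); l=L[v,u]
        vv,uu=np.nonzero(L==l); w=world(d,uu,vv,.008); wd=world(d,uu,vv)
        print(' pad',len(uu),w.mean(0).round(4),np.ptp(w,axis=0).round(3),'depthz',np.median(wd[:,2]).round(4))
    vv,uu=np.nonzero(d['z_map']>0); W=world(d,uu,vv); col=d['color'][vv,uu]
    for k,(u,v) in O[n].items():
        w0=world(d,u,v)[0]; 
        s=(np.hypot(*(W[:,:2]-w0[:2]).T)<.05)&(W[:,2]>.006)&(W[:,2]<.13)
        w=W[s]; cl.setdefault(k,[]).append(w)
        print(' ',k,len(w),'seed',w0.round(3),'bbox',np.percentile(w,[1,99],axis=0).round(3).tolist())
        if k=='block':
            t=w[(w[:,2]>.016)]; print('   ',cv2.minAreaRect((t[:,:2]*1000).astype(np.float32)))
        else:
            lo,hi,r={'jar':(.03,.037,.0245),'dropper':(.012,.038,.0165),'blower':(.013,.027,.0255)}[k]
            t=w[(w[:,2]>lo)&(w[:,2]<hi)][:,:2]
            if len(t)>5:
                f=least_squares(lambda c:np.hypot(*(t-c).T)-r,t.mean(0)+0,loss='soft_l1',f_scale=.002); C=d['view'];cc=-C[:3,:3].T@C[:3,3]
                dr=t.mean(0)-cc[:2];dr/=np.hypot(*dr)
                f=least_squares(lambda c:np.hypot(*(t-c).T)-r,t.mean(0)+dr*r*.7,loss='soft_l1',f_scale=.002)
                print('    circ',f.x.round(4),'rms',np.sqrt((f.fun**2).mean()).round(4),len(t))
E
python3 m.py
```

```text
top [166, 166, 167, 168]
 pad 477 [0.4522 0.2046 0.008 ] [0.065 0.065 0.   ] depthz 0.0086
 pad 507 [0.444  0.1199 0.008 ] [0.066 0.064 0.   ] depthz 0.0086
 pad 525 [0.4359 0.0354 0.008 ] [0.065 0.064 0.   ] depthz 0.0086
 pad 558 [ 0.4275 -0.0492  0.008 ] [0.066 0.064 0.   ] depthz 0.0081
  block 271 seed [0.573 0.177 0.02 ] bbox [[0.546, 0.142, 0.006], [0.618, 0.219, 0.025]]
    ((583.5368041992188, 180.8541259765625), (47.868167877197266, 34.88822555541992), 70.6868667602539)
  jar 389 seed [0.614 0.057 0.038] bbox [[0.591, 0.033, 0.006], [0.64, 0.095, 0.045]]
    circ [0.6193 0.0597] rms 0.0053 52
  dropper 277 seed [0.591 0.297 0.041] bbox [[0.562, 0.26, 0.006], [0.627, 0.329, 0.069]]
    circ [0.6022 0.3032] rms 0.0018 99
  blower 528 seed [ 0.572 -0.085  0.058] bbox [[0.562, -0.105, 0.008], [0.596, -0.058, 0.107]]
    circ [ 0.5905 -0.0798] rms 0.0013 77
side [161, 160, 159, 161]
 pad 1067 [0.4534 0.2044 0.008 ] [0.063 0.062 0.   ] depthz 0.0071
 pad 896 [0.4449 0.1198 0.008 ] [0.063 0.062 0.   ] depthz 0.007
 pad 762 [0.4367 0.0353 0.008 ] [0.062 0.063 0.   ] depthz 0.0069
 pad 651 [ 0.4284 -0.049   0.008 ] [0.063 0.063 0.   ] depthz 0.0069
  block 511 seed [0.587 0.182 0.02 ] bbox [[0.567, 0.157, 0.007], [0.603, 0.204, 0.022]]
    ((585.3235473632812, 180.0576171875), (46.01115036010742, 30.658937454223633), 75.97997283935547)
  jar 658 seed [0.617 0.058 0.036] bbox [[0.595, 0.036, 0.007], [0.64, 0.08, 0.041]]
    circ [0.6178 0.054 ] rms 0.0066 107
  dropper 494 seed [0.597 0.307 0.054] bbox [[0.586, 0.289, 0.008], [0.617, 0.318, 0.069]]
    circ [0.6025 0.3006] rms 0.0008 175
  blower 741 seed [ 0.584 -0.063  0.051] bbox [[0.566, -0.089, 0.008], [0.612, -0.056, 0.107]]
    circ [ 0.5898 -0.0822] rms 0.001 122
```

```bash
cat >> h.py <<'E'
from scipy.spatial.transform import Rotation as Ro
def go(x,y,z,h):
    "shift (mm, tool axes) and turn to tool-down pose with closing axis heading h deg"
    s=env.get_state(); q=s['orientation']; R=Ro.from_quat([q[1],q[2],q[3],q[0]])
    c,sn=np.cos(np.radians(h)),np.sin(np.radians(h))
    T=Ro.from_matrix(np.array([[-sn,c,0],[c,sn,0],[0,0,-1.]]).T)  if 0 else Ro.from_matrix(np.column_stack([np.array([-sn,c,0]),[c,sn,0],[0,0,-1]]))
    d=R.inv().apply(np.array([x,y,z])-s['tcp_pos'])*1000
    print('xyz',d.round(1),'turn',(R.inv()*T).as_rotvec().round(4))
def st():
    s=env.get_state(); print(round(s['clock'],2),s['tcp_pos'].round(4),s['orientation'].round(4),s['wrist_force'].round(1),round(s['finger_gap'],4),round(s['grip_force'],1))
E
python3 - <<'E'
from h import *
W=[]
for n in ['top','side']:
    d=dict(np.load(n+'0.npz'));vv,uu=np.nonzero(d['z_map']>0);W.append(world(d,uu,vv))
W=np.vstack(W);W=W[(W[:,2]>.015)&(W[:,2]<.35)]
for k,c,r in [('block',(.585,.18),.036),('jar',(.618,.057),.033),('dropper',(.6025,.302),.027),('blower',(.590,-.081),.034)]:
    w=W[np.hypot(*(W[:,:2]-c).T)>r]; rel=w[:,:2]-c
    out=[]
    for h in range(-90,90,15):
        a=np.radians(h);al=rel@[np.cos(a),np.sin(a)];ac=rel@[-np.sin(a),np.cos(a)]
        f=(abs(al)<.065)&(abs(ac)<.017); b=(abs(al)<.05)&(abs(ac)<.05)&(w[:,2]>.06)
        out.append((h,int(f.sum()),int(b.sum())))
    print(k,out)
    n=rel[np.hypot(*rel.T)<.08]; 
    if len(n): print('  nearest',np.hypot(*n.T).min().round(3),(n+c).mean(0).round(3))
go(.585,.18,.15,-14)
E
```

```text
block [(-90, 0, 0), (-75, 0, 0), (-60, 0, 0), (-45, 0, 0), (-30, 0, 0), (-15, 0, 0), (0, 0, 0), (15, 0, 0), (30, 0, 0), (45, 0, 0), (60, 0, 0), (75, 0, 0)]
jar [(-90, 0, 0), (-75, 0, 0), (-60, 0, 0), (-45, 0, 0), (-30, 0, 0), (-15, 0, 0), (0, 0, 0), (15, 0, 0), (30, 0, 0), (45, 0, 0), (60, 0, 0), (75, 0, 0)]
dropper [(-90, 0, 0), (-75, 0, 0), (-60, 0, 0), (-45, 0, 0), (-30, 0, 0), (-15, 0, 0), (0, 0, 0), (15, 0, 0), (30, 0, 0), (45, 0, 0), (60, 0, 0), (75, 0, 0)]
blower [(-90, 0, 0), (-75, 0, 0), (-60, 0, 0), (-45, 0, 0), (-30, 0, 0), (-15, 0, 0), (0, 0, 0), (15, 0, 0), (30, 0, 0), (45, 0, 0), (60, 0, 0), (75, 0, 0)]
xyz [-492.7 -211.2   80.7] turn [-1.5000e-03  1.0000e-03  1.4784e+00]
```

Call:
apply_moves(rows=[{"xyz": [-20,-8,3],"turn": [0,0,0.06],"grip": 1},{"xyz": [-50,-22,8],"turn": [0,0,0.18],"grip": 1},{"xyz": [-88,-38,14],"turn": [0,0,0.3],"grip": 1},{"xyz": [-126,-54,21],"turn": [0,0,0.42],"grip": 1},{"xyz": [-164,-70,27],"turn": [0,0,0.54],"grip": 1},{"xyz": [-202,-86,33],"turn": [0,0,0.66],"grip": 1},{"xyz": [-240,-103,39],"turn": [0,0,0.78],"grip": 1},{"xyz": [-278,-119,45],"turn": [0,0,0.9],"grip": 1},{"xyz": [-316,-135,52],"turn": [0,0,1.02],"grip": 1},{"xyz": [-354,-151,58],"turn": [0,0,1.14],"grip": 1},{"xyz": [-390,-167,64],"turn": [0,0,1.26],"grip": 1},{"xyz": [-425,-182,70],"turn": [0,0,1.38],"grip": 1}])

```text
clock: 1.1
tcp_pos: [0.5321, 0.2285, 0.1606]
orientation: [-0.0, 0.759, 0.651, -0.0]
wrist_force: [0.4, 1.3, 0.3]
finger_gap: 0.0852
grip_force: 0.0
```

Run:
```python
from h import *
st(); go(.585,.18,.12,-14)
```

```text
1.1 [0.5321 0.2285 0.1606] [-1.000e-04  7.589e-01  6.512e-01 -3.000e-04] [0.4 1.3 0.3] 0.0852 0.0
xyz [-39.9  59.7  40.6] turn [-0.0005  0.0002  0.0918]
```

Call:
apply_moves(rows=[{"xyz": [-20,30,20],"turn": [0,0,0.05],"grip": 1},{"xyz": [-35,54,37],"turn": [0,0,0.09],"grip": 1},{"xyz": [-40,60,41],"turn": [0,0,0.092],"grip": 1},{"xyz": [-40,60,41],"turn": [0,0,0.092],"grip": 1}])

```text
clock: 1.43
tcp_pos: [0.5846, 0.1799, 0.1177]
orientation: [-0.001, 0.787, 0.617, -0.002]
wrist_force: [0.1, 0.8, -0.3]
finger_gap: 0.0852
grip_force: 0.0
```

Run:
```python
from h import *
st()
d=cam('wrist'); cv2.imwrite('pics/w1.png',d['color']); np.savez('w1.npz',**d); print(d['camera_matrix'],d['view'],np.count_nonzero(d['z_map']))
```

```text
1.43 [0.5846 0.1799 0.1177] [-0.0009  0.787   0.6169 -0.0018] [ 0.1  0.8 -0.3] 0.0852 0.0
[[371.64829954   0.         318.67938447]
 [  0.         371.64829954 241.28912174]
 [  0.           0.           1.        ]] [[ 0.97113788 -0.23847832 -0.00439475 -0.52480037]
 [-0.22754312 -0.93181762  0.2827367   0.29539665]
 [-0.07152168 -0.27357633 -0.95918749  0.36261031]
 [ 0.          0.          0.          1.        ]] 304727
```

View pics/w1.png

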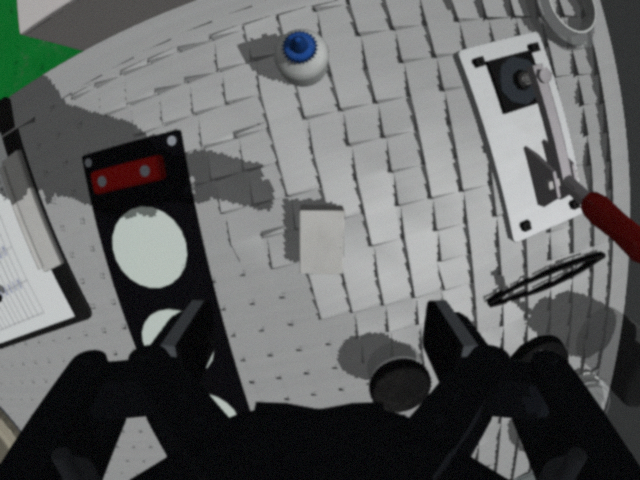

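The wrist view shows the block at about (322,241), square to the fingers, with the dropper at (301,58) and the jar lid at (400,383). I'll refine from this frame's depth.

```bash
cat >> h.py <<'E'
def wcloud(d):
    K=d['camera_matrix'];V=d['view'];vv,uu=np.nonzero(d['z_map']>0)
    a=(uu-K[0,2])/K[0,0];b=(vv-K[1,2])/K[1,1];th=np.hypot(a,b);ok=(th<1.35)
    vv,uu,a,b,th=vv[ok],uu[ok],a[ok],b[ok],th[ok]
    s=np.tan(th)/np.maximum(th,1e-9);z=d['z_map'][vv,uu]
    return (np.stack([a*s*z,b*s*z,z],1)-V[:3,3])@V[:3,:3]
E
python3 - <<'E'
from h import *
from scipy.optimize import least_squares
d=dict(np.load('w1.npz'));W=wcloud(d)
def near(c,r,lo,hi): return W[(np.hypot(*(W[:,:2]-c).T)<r)&(W[:,2]>lo)&(W[:,2]<hi)]
for lo in (.015,.018):
    t=near((.585,.18),.04,lo,.03);print(len(t),np.median(t[:,2]),cv2.minAreaRect((t[:,:2]*1000).astype(np.float32)),t[:,:2].mean(0))
t=near((.618,.057),.04,.036,.05); print('jar',len(t),np.median(t[:,2]),cv2.minEnclosingCircle((t[:,:2]*1000).astype(np.float32)),t.mean(0))
for c,r,lo,hi in [((.6025,.302),.0165,.012,.038)]:
    t=near(c,.03,lo,hi)[:,:2];f=least_squares(lambda c:np.hypot(*(t-c).T)-r,np.array(c),loss='soft_l1',f_scale=.002);print('dropper',len(t),f.x,f.cost)
go(.585,.18,.007,-14)
E
```

```text
2848 0.021837064941447774 ((586.2896728515625, 180.0821990966797), (44.5460205078125, 29.958131790161133), 75.58106231689453) [0.58651457 0.18114681]
2816 0.021844265292712304 ((586.2896728515625, 180.0821990966797), (44.5460205078125, 29.958131790161133), 75.58106231689453) [0.58647064 0.18091303]
jar 2280 0.041887666409916355 ((619.1990966796875, 56.03688049316406), 24.722930908203125) [0.6194269  0.05992858 0.04151548]
dropper 320 [0.60338836 0.30067446] 1.3060076639138704e-05
xyz [ -1.    1.8 111.9] turn [-0.0031  0.0009  0.0051]
```

Call:
apply_moves(rows=[{"xyz": [-1,2,25],"turn": [0,0,0.01],"grip": 1},{"xyz": [-1,2,60],"turn": [0,0,0.012],"grip": 0.8},{"xyz": [-1,2,90],"turn": [0,0,0.012],"grip": 0.6},{"xyz": [-1,2,108],"turn": [0,0,0.012],"grip": 0.6},{"xyz": [-1,2,115],"turn": [0,0,0.012],"grip": 0.6},{"xyz": [-1,2,115],"turn": [0,0,0.012],"grip": 0.6},{"xyz": [-1,2,115],"turn": [0,0,0.012],"grip": 0.2},{"xyz": [-1,2,115],"turn": [0,0,0.012],"grip": 0.1},{"xyz": [-1,2,115],"turn": [0,0,0.012],"grip": 0.1},{"xyz": [-1,2,115],"turn": [0,0,0.012],"grip": 0.1}], force=40)

```text
clock: 2.32
tcp_pos: [0.5878, 0.1815, 0.0077]
orientation: [0.001, 0.79, 0.614, 0.002]
wrist_force: [-0.5, 0.8, 6.6]
finger_gap: 0.029
grip_force: 41.3
```

Run:
```python
from h import *
st(); go(.5858,.180,.06,-14.4);go(.4528,.2045,.06,-5.6)
```

```text
2.32 [0.5878 0.1815 0.0077] [6.000e-04 7.896e-01 6.136e-01 1.900e-03] [-0.5  0.8  6.6] 0.029 41.3
xyz [ -1.9  -1.4 -52.4] turn [ 0.0033 -0.0023  0.0017]
xyz [ -11.  -136.4  -52.8] turn [ 0.0034 -0.0021 -0.1519]
```

Call:
apply_moves(rows=[{"xyz": [0,0,-12],"turn": [0,0,0],"grip": 0.1},{"xyz": [0,0,-35],"turn": [0,0,0],"grip": 0.1},{"xyz": [-2,-20,-55],"turn": [0,0,-0.03],"grip": 0.1},{"xyz": [-5,-50,-60],"turn": [0,0,-0.08],"grip": 0.1},{"xyz": [-8,-85,-60],"turn": [0,0,-0.12],"grip": 0.1},{"xyz": [-10,-115,-60],"turn": [0,0,-0.15],"grip": 0.1},{"xyz": [-11,-132,-60],"turn": [0,0,-0.152],"grip": 0.1},{"xyz": [-11,-136,-60],"turn": [0,0,-0.152],"grip": 0.1},{"xyz": [-11,-136,-60],"turn": [0,0,-0.152],"grip": 0.1}])

```text
clock: 3.07
tcp_pos: [0.4509, 0.204, 0.0658]
orientation: [0.0, 0.741, 0.672, 0.0]
wrist_force: [0.1, -0.4, -2.2]
finger_gap: 0.0292
grip_force: 40.3
```

Run:
```python
from h import *
st()
d=cam('wrist'); cv2.imwrite('pics/w2.png',d['color']); np.savez('w2.npz',**d)
W=wcloud(d);s=env.get_state()['tcp_pos']
t=W[(np.hypot(*(W[:,:2]-s[:2]).T)<.06)]
print(np.histogram(t[:,2],bins=np.arange(0,.14,.005)))
go(.4528,.2045,.016,-5.6)
```

```text
3.07 [0.4509 0.204  0.0658] [1.000e-04 7.406e-01 6.719e-01 2.000e-04] [ 0.1 -0.4 -2.2] 0.0292 40.3
(array([ 3665, 12872,  2241,   101,  1699,     0,     0,     0,     0,
           0,     0,     0,   224,   297,   412,  4182,  4041,   576,
         585,   567,   589,   955,  1194,  1774,  4920,  2795,  2377,
        3339]), array([0.   , 0.005, 0.01 , 0.015, 0.02 , 0.025, 0.03 , 0.035, 0.04 ,
       0.045, 0.05 , 0.055, 0.06 , 0.065, 0.07 , 0.075, 0.08 , 0.085,
       0.09 , 0.095, 0.1  , 0.105, 0.11 , 0.115, 0.12 , 0.125, 0.13 ,
       0.135, 0.14 ]))
xyz [ 0.5  0.1 50. ] turn [ 0.002  -0.0005  0.    ]
```

View pics/w2.png

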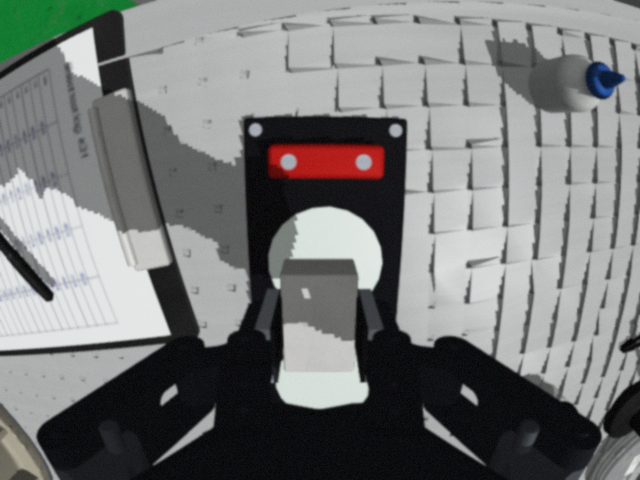

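The block is held square, centred at about (320,320) between the fingers, over the red-end pad. I'll measure where it sits in the hand.

Run:
```python
from h import *
d=dict(np.load('w2.npz'));W=wcloud(d)
V=d['view']; st()
# block top colour region
K=d['camera_matrix'];vv,uu=np.nonzero(d['z_map']>0)
c=np.array([.4527,.204]);t=W[(np.hypot(*(W[:,:2]-c).T)<.03)&(W[:,2]>.074)&(W[:,2]<.088)]
print(np.percentile(t[:,2],[5,50,95]))
h,b=np.histogram(t[:,2],bins=np.arange(.074,.089,.001));print(h)
zt=b[h.argmax()]
t=t[abs(t[:,2]-zt-.0005)<.002]
a=np.radians(84.4);al=(t[:,:2]-c)@[np.cos(a),np.sin(a)];ac=(t[:,:2]-c)@[np.sin(a),-np.cos(a)]
print('along',np.percentile(al,[.5,99.5]),'across',np.percentile(ac,[.5,99.5]))
print(cv2.minAreaRect((t[:,:2]*1000).astype(np.float32)))
# pad: fit in this picture
w=W[(np.hypot(*(W[:,:2]-c).T)<.1)&(W[:,2]<.02)];print(np.median(w[:,2]))
```

```text
3.12 [0.4526 0.2039 0.066 ] [6.000e-04 7.408e-01 6.717e-01 9.000e-04] [ 1.2 -0.9 -1.5] 0.0287 40.3
[0.07792389 0.08000903 0.08414991]
[  93  110  118  130  425 3399 3375  351   96   96  120  101   93  131]
along [-0.02468483  0.02020685] across [-0.02528968  0.02270279]
((451.0491943359375, 201.7898712158203), (46.05796813964844, 55.79737854003906), 83.48892974853516)
0.003048416250458585
```

Call:
apply_moves(rows=[{"xyz": [1,0,12],"turn": [0.002,0,0],"grip": 0.1},{"xyz": [2,0,28],"turn": [0.002,0,0],"grip": 0.1},{"xyz": [2.5,0,39],"turn": [0.002,0,0],"grip": 0.1},{"xyz": [2.5,0,44],"turn": [0.002,0,0],"grip": 0.1},{"xyz": [2.5,0,46],"turn": [0.002,0,0],"grip": 0.1},{"xyz": [2.5,0,48],"turn": [0.002,0,0],"grip": 0.1},{"xyz": [2.5,0,48],"turn": [0.002,0,0],"grip": 0.1},{"xyz": [2.5,0,48],"turn": [0.002,0,0],"grip": 0.1}])

```text
clock: 3.78
tcp_pos: [0.4528, 0.2063, 0.0178]
orientation: [-0.001, 0.741, 0.672, -0.0]
wrist_force: [-0.3, 0.2, -1.9]
finger_gap: 0.0289
grip_force: 40.3
```

```bash
python3 -c "
from h import *
st(); go(.4528+.0002,.2045+.002,.016,-5.6)"
```

```text
3.78 [0.4528 0.2063 0.0178] [-5.000e-04  7.410e-01  6.715e-01 -2.000e-04] [-0.3  0.2 -1.9] 0.0289 40.3
xyz [0.2 0.2 1.8] turn [-0.001  -0.0004 -0.0005]
```

Call:
apply_moves(rows=[{"xyz": [0,0,1],"turn": [0,0,0],"grip": 0.1},{"xyz": [0,0,2],"turn": [0,0,0],"grip": 0.1},{"xyz": [0,0,2],"turn": [0,0,0],"grip": 0.1},{"xyz": [0,0,2],"turn": [0,0,0],"grip": 0.5},{"xyz": [0,0,2],"turn": [0,0,0],"grip": 0.6},{"xyz": [0,0,2],"turn": [0,0,0],"grip": 0.6},{"xyz": [0,0,-15],"turn": [0,0,0],"grip": 0.8},{"xyz": [0,0,-45],"turn": [0,0,0],"grip": 1},{"xyz": [0,0,-80],"turn": [0,0,0],"grip": 1},{"xyz": [0,0,-95],"turn": [0,0,0],"grip": 1},{"xyz": [0,0,-95],"turn": [0,0,0],"grip": 1}])

```text
clock: 4.7
tcp_pos: [0.4552, 0.2071, 0.1166]
orientation: [0.001, 0.741, 0.672, 0.003]
wrist_force: [0.8, -0.5, -1.5]
finger_gap: 0.0856
grip_force: 0.0
```

Run:
```python
from h import *
st(); d=cam('wrist'); W=wcloud(d)
c=np.array([.4528,.2045]);t=W[(np.hypot(*(W[:,:2]-c).T)<.04)&(W[:,2]>.018)&(W[:,2]<.04)]
print(np.median(t[:,2]),cv2.minAreaRect((t[:,:2]*1000).astype(np.float32)))
go(.6185,.057,.11,-5.6)
```

```text
4.7 [0.4552 0.2071 0.1166] [0.001  0.7409 0.6717 0.0029] [ 0.8 -0.5 -1.5] 0.0856 0.0
0.02979499369665645 ((452.81231689453125, 204.2707061767578), (45.34675216674805, 29.997833251953125), 84.13597869873047)
xyz [-133.   178.3    4.7] turn [ 0.0027 -0.0019 -0.0002]
```

Call:
apply_moves(rows=[{"xyz": [-12,16,1],"turn": [0,0,0],"grip": 1},{"xyz": [-33,44,2],"turn": [0,0,0],"grip": 1},{"xyz": [-57,76,4],"turn": [0,0,0],"grip": 1},{"xyz": [-81,108,5],"turn": [0,0,0],"grip": 1},{"xyz": [-105,140,5],"turn": [0,0,0],"grip": 1},{"xyz": [-123,165,5],"turn": [0,0,0],"grip": 1},{"xyz": [-133,178,5],"turn": [0,0,0],"grip": 1},{"xyz": [-133,178,5],"turn": [0,0,0],"grip": 1},{"xyz": [-133,178,5],"turn": [0,0,0],"grip": 1}])

```text
clock: 5.5
tcp_pos: [0.6155, 0.0557, 0.1048]
orientation: [-0.002, 0.741, 0.671, -0.002]
wrist_force: [0.3, 0.6, -0.3]
finger_gap: 0.0853
grip_force: 0.0
```

```bash
cat >> h.py <<'E'
def circ(W,c,lo,hi,r,R=.04):
    t=W[(np.hypot(*(W[:,:2]-c).T)<R)&(W[:,2]>lo)&(W[:,2]<hi)]
    print(len(t),np.median(t[:,2]).round(4),'enc',[np.round(a,1) for a in cv2.minEnclosingCircle((t[:,:2]*1000).astype(np.float32))],'mean',t.mean(0).round(4))
    print('pct',np.percentile(t,[1,99],axis=0).mean(0).round(4))
E
python3 - <<'E'
from h import *
d=cam('wrist');W=wcloud(d);st()
circ(W,(.6185,.057),.036,.05,.0245);go(.6185,.057,.012,-5.6)
E
```

```text
5.55 [0.6149 0.0565 0.1052] [-0.0021  0.7411  0.6714 -0.0018] [-0.1  1.  -0.1] 0.0851 0.0
4680 0.0419 enc [array([619.1,  55.8]), np.float64(24.6)] mean [0.6193 0.0574 0.0418]
pct [0.6193 0.0566 0.0405]
xyz [ 0.8  4.1 93.1] turn [-0.0055 -0.0002 -0.0008]
```

Call:
apply_moves(rows=[{"xyz": [0,4.5,20],"turn": [-0.005,0,0],"grip": 1},{"xyz": [0,4.5,50],"turn": [-0.005,0,0],"grip": 1},{"xyz": [0,4.5,78],"turn": [-0.005,0,0],"grip": 1},{"xyz": [0,4.5,91],"turn": [-0.005,0,0],"grip": 1},{"xyz": [0,4.5,95],"turn": [-0.005,0,0],"grip": 1},{"xyz": [0,4.5,95],"turn": [-0.005,0,0],"grip": 1},{"xyz": [0,4.5,95],"turn": [-0.005,0,0],"grip": 0.4},{"xyz": [0,4.5,95],"turn": [-0.005,0,0],"grip": 0.3},{"xyz": [0,4.5,95],"turn": [-0.005,0,0],"grip": 0.3},{"xyz": [0,4.5,95],"turn": [-0.005,0,0],"grip": 0.3}], force=35)

```text
clock: 6.38
tcp_pos: [0.6217, 0.0562, 0.014]
orientation: [0.002, 0.741, 0.672, 0.002]
wrist_force: [-1.3, 0.8, 4.7]
finger_gap: 0.0461
grip_force: 35.2
```

```bash
python3 -c "
from h import *
st(); go(.4445,.1199,.07,-5.6)"
```

```text
6.38 [0.6217 0.0562 0.014 ] [0.002  0.7408 0.6717 0.0021] [-1.3  0.8  4.7] 0.0461 35.2
xyz [  46.1 -182.2  -57. ] turn [ 0.0057 -0.0005  0.    ]
```

Run:
```python
from h import *
d=cam('side');a=cv2.resize(d['color'][180:330,190:390],None,fx=3,fy=3,interpolation=2)
w=cam('wrist')['color'][240:440,200:460]
w=cv2.resize(w,None,fx=.75*2.25,fy=.75*2.25)
h=np.zeros((a.shape[0]+w.shape[0],600,3),np.uint8);h=h[:800];h[:450]=a;h=np.vstack([h[:450]])
H=np.zeros((450,800,3),np.uint8);b=cv2.resize(a,(400,300));H[:300,:400]=b;H[:,400:]=cv2.resize(w,(400,308)).shape[0] and cv2.copyMakeBorder(cv2.resize(w,(400,308)),0,142,0,0,0)
cv2.imwrite('pics/j.png',H)
```

```text
(no output)
```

View pics/j.png

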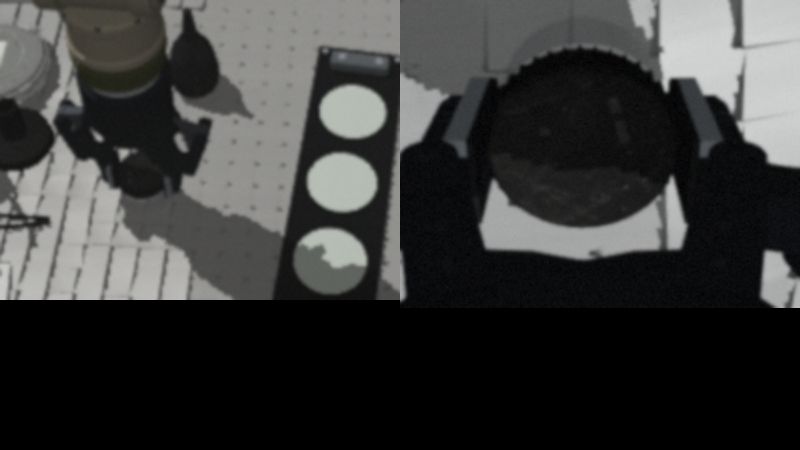

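The right half shows the jar held squarely, lid centred at about (580,137) between the pads. I'll lift it and carry it over.

Call:
apply_moves(rows=[{"xyz": [0,0,-12],"turn": [0,0,0],"grip": 0.3},{"xyz": [0,0,-35],"turn": [0,0,0],"grip": 0.3},{"xyz": [4,-15,-55],"turn": [0.003,0,0],"grip": 0.3},{"xyz": [11,-42,-60],"turn": [0.005,0,0],"grip": 0.3},{"xyz": [19,-75,-60],"turn": [0.005,0,0],"grip": 0.3},{"xyz": [28,-110,-60],"turn": [0.005,0,0],"grip": 0.3},{"xyz": [36,-144,-60],"turn": [0.005,0,0],"grip": 0.3},{"xyz": [43,-170,-60],"turn": [0.005,0,0],"grip": 0.3},{"xyz": [46,-182,-60],"turn": [0.005,0,0],"grip": 0.3},{"xyz": [46,-182,-60],"turn": [0.005,0,0],"grip": 0.3},{"xyz": [46,-182,-60],"turn": [0.005,0,0],"grip": 0.3}])

```text
clock: 7.4
tcp_pos: [0.4451, 0.1198, 0.0726]
orientation: [0.0, 0.741, 0.672, 0.001]
wrist_force: [0.1, 0.4, -0.6]
finger_gap: 0.0457
grip_force: 36.1
```

Run:
```python
from h import *
d=cam('wrist');W=wcloud(d);st();np.savez('w3.npz',**d);s=env.get_state()['tcp_pos']
t=W[np.hypot(*(W[:,:2]-s[:2]).T)<.018];print(np.histogram(t[:,2],bins=np.arange(.06,.14,.002)))
go(.4445,.1199,.022,-5.6)
```

```text
7.45 [0.446  0.1196 0.0725] [4.000e-04 7.409e-01 6.716e-01 7.000e-04] [-0.6  0.8 -0.2] 0.046 36.1
(array([   0,    0,    0,    0,    0,    0,    0,    0,    0,    0,    0,
          0,    0,    0,    0,    0,    0,    0,    0,  904, 5508,   32,
          0,    0,    0,    0,    0,    0,    0,    0,    0,    0,    0,
          0,    0,    0,    0,    0,    0,    0]), array([0.06 , 0.062, 0.064, 0.066, 0.068, 0.07 , 0.072, 0.074, 0.076,
       0.078, 0.08 , 0.082, 0.084, 0.086, 0.088, 0.09 , 0.092, 0.094,
       0.096, 0.098, 0.1  , 0.102, 0.104, 0.106, 0.108, 0.11 , 0.112,
       0.114, 0.116, 0.118, 0.12 , 0.122, 0.124, 0.126, 0.128, 0.13 ,
       0.132, 0.134, 0.136, 0.138, 0.14 ]))
xyz [ 0.1 -1.6 50.5] turn [ 0.0016 -0.0005 -0.0002]
```

Run:
```python
from h import *
d=dict(np.load('w3.npz'));W=wcloud(d)
t=W[(np.hypot(*(W[:,:2]-[.446,.1196]).T)<.03)&(abs(W[:,2]-.1005)<.002)]
a=np.radians(84.4);c=np.array([.446,.1196]);al=(t[:,:2]-c)@[np.cos(a),np.sin(a)];ac=(t[:,:2]-c)@[np.sin(a),-np.cos(a)]
i=abs(ac)<.006
print(al[i].min(),al[i].max(),ac[abs(al)<.02].min(),ac[abs(al)<.02].max())
```

```text
-0.02348884869816044 0.023240527732401702 -0.02776262187720698 0.02781364915888665
```

Call:
apply_moves(rows=[{"xyz": [0,-1.5,12],"turn": [0,0,0],"grip": 0.3},{"xyz": [0,-1.5,28],"turn": [0,0,0],"grip": 0.3},{"xyz": [0,-1.5,40],"turn": [0,0,0],"grip": 0.3},{"xyz": [0,-1.5,46],"turn": [0,0,0],"grip": 0.3},{"xyz": [0,-1.5,48],"turn": [0,0,0],"grip": 0.3},{"xyz": [0,-1.5,48],"turn": [0,0,0],"grip": 0.3},{"xyz": [0,-1.5,48],"turn": [0,0,0],"grip": 0.3}])

```text
clock: 8.03
tcp_pos: [0.4433, 0.1196, 0.0238]
orientation: [-0.001, 0.741, 0.671, -0.0]
wrist_force: [-0.6, -0.5, -0.3]
finger_gap: 0.0462
grip_force: 36.1
```

```bash
python3 -c "
from h import *
st(); go(.4445,.1199,.0218,-5.6)"
```

```text
8.03 [0.4433 0.1196 0.0238] [-5.000e-04  7.411e-01  6.714e-01 -3.000e-04] [-0.6 -0.5 -0.3] 0.0462 36.1
xyz [0.4 1.2 2. ] turn [-0.0012 -0.0002 -0.0007]
```

Call:
apply_moves(rows=[{"xyz": [0,1,1],"turn": [0,0,0],"grip": 0.3},{"xyz": [0,1,2],"turn": [0,0,0],"grip": 0.3},{"xyz": [0,1,2],"turn": [0,0,0],"grip": 0.3},{"xyz": [0,1,2],"turn": [0,0,0],"grip": 0.7},{"xyz": [0,1,2],"turn": [0,0,0],"grip": 0.9},{"xyz": [0,1,2],"turn": [0,0,0],"grip": 0.9},{"xyz": [0,1,-15],"turn": [0,0,0],"grip": 1},{"xyz": [0,1,-45],"turn": [0,0,0],"grip": 1},{"xyz": [0,1,-80],"turn": [0,0,0],"grip": 1},{"xyz": [0,1,-108],"turn": [0,0,0],"grip": 1},{"xyz": [0,1,-115],"turn": [0,0,0],"grip": 1},{"xyz": [0,1,-115],"turn": [0,0,0],"grip": 1}])

```text
clock: 9.03
tcp_pos: [0.4454, 0.1199, 0.1408]
orientation: [0.001, 0.741, 0.672, 0.002]
wrist_force: [-1.3, 0.2, -0.2]
finger_gap: 0.0852
grip_force: 0.0
```

Run:
```python
from h import *
d=cam('wrist');W=wcloud(d);st()
circ(W,(.4445,.1199),.042,.06,.0245);go(.603,.301,.14,-5.6)
```

```text
9.08 [0.4441 0.1198 0.139 ] [-1.000e-04  7.409e-01  6.716e-01  3.000e-04] [-0.1  0.3 -1.1] 0.0855 0.0
3810 0.0499 enc [array([444.3, 119.2]), np.float64(24.7)] mean [0.4445 0.1206 0.0497]
pct [0.4444 0.1197 0.0473]
xyz [195.9 140.4  -0.9] turn [ 0.0002 -0.0006 -0.0002]
```

Jar is well placed. On to the dropper.

Call:
apply_moves(rows=[{"xyz": [16,12,0],"turn": [0,0,0],"grip": 1},{"xyz": [42,30,0],"turn": [0,0,0],"grip": 1},{"xyz": [74,53,0],"turn": [0,0,0],"grip": 1},{"xyz": [106,76,0],"turn": [0,0,0],"grip": 1},{"xyz": [138,99,0],"turn": [0,0,0],"grip": 1},{"xyz": [168,120,0],"turn": [0,0,0],"grip": 1},{"xyz": [188,135,0],"turn": [0,0,0],"grip": 1},{"xyz": [196,140,0],"turn": [0,0,0],"grip": 1},{"xyz": [196,140,0],"turn": [0,0,0],"grip": 1},{"xyz": [196,140,0],"turn": [0,0,0],"grip": 1}])

```text
clock: 9.92
tcp_pos: [0.6006, 0.3008, 0.1351]
orientation: [-0.002, 0.741, 0.672, -0.003]
wrist_force: [-0.2, -0.4, -0.0]
finger_gap: 0.0856
grip_force: 0.0
```

Run:
```python
from h import *
d=cam('wrist');W=wcloud(d);st()
cv2.imwrite('pics/w4.png',d['color'])
circ(W,(.603,.301),.036,.047,.0165,.025); circ(W,(.603,.301),.066,.08,.0165,.02)
go(.603,.301,.015,-5.6)
```

```text
9.97 [0.6004 0.3003 0.1359] [-0.0015  0.7409  0.6716 -0.0026] [ 0.5 -0.5  0.9] 0.0857 0.0
935 0.0427 enc [array([603.5, 301. ]), np.float64(16.6)] mean [0.6041 0.3063 0.0425]
pct [0.6036 0.3014 0.0416]
119 0.0697 enc [array([603.5, 301.2]), np.float64(3.9)] mean [0.6036 0.3021 0.0699]
pct [0.6036 0.3019 0.0704]
xyz [  1.2   3.2 120.8] turn [-0.0057  0.0019 -0.0002]
```

View pics/w4.png

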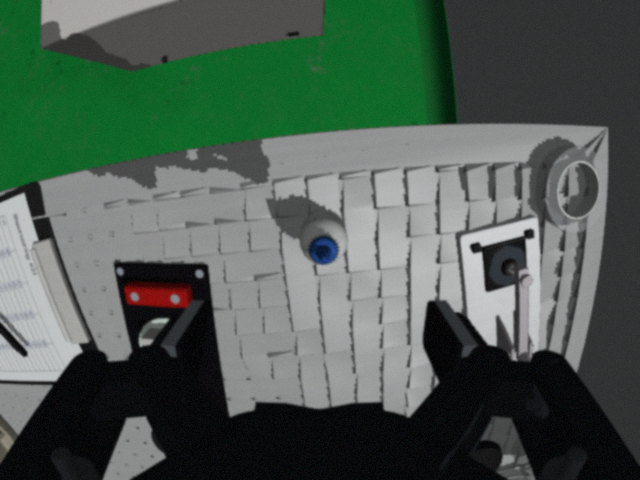

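The dropper stands at about (323,243), clear on both sides.

Call:
apply_moves(rows=[{"xyz": [1,2,25],"turn": [-0.003,0.001,0],"grip": 1},{"xyz": [1,2,60],"turn": [-0.003,0.001,0],"grip": 0.9},{"xyz": [1,2,95],"turn": [-0.003,0.001,0],"grip": 0.7},{"xyz": [1,2,118],"turn": [-0.003,0.001,0],"grip": 0.7},{"xyz": [1,2,128],"turn": [-0.003,0.001,0],"grip": 0.7},{"xyz": [1,2,128],"turn": [-0.003,0.001,0],"grip": 0.7},{"xyz": [1,2,128],"turn": [-0.003,0.001,0],"grip": 0.3},{"xyz": [1,2,128],"turn": [-0.003,0.001,0],"grip": 0.15},{"xyz": [1,2,128],"turn": [-0.003,0.001,0],"grip": 0.15},{"xyz": [1,2,128],"turn": [-0.003,0.001,0],"grip": 0.15}], force=30)

```text
clock: 10.8
tcp_pos: [0.6056, 0.3023, 0.0127]
orientation: [0.001, 0.741, 0.672, 0.003]
wrist_force: [0.4, -0.6, 4.8]
finger_gap: 0.0318
grip_force: 30.1
```

```bash
python3 -c "
from h import *
st(); go(.4363,.0354,.11,-5.6)"
```

```text
10.8 [0.6056 0.3023 0.0127] [0.0009 0.7409 0.6716 0.0027] [ 0.4 -0.6  4.8] 0.0318 30.1
xyz [-282.  -141.8  -98.8] turn [ 0.005  -0.0028 -0.0003]
```

Call:
apply_moves(rows=[{"xyz": [0,0,-12],"turn": [0,0,0],"grip": 0.15},{"xyz": [0,0,-35],"turn": [0,0,0],"grip": 0.15},{"xyz": [-10,-5,-65],"turn": [0.002,-0.001,0],"grip": 0.15},{"xyz": [-32,-16,-90],"turn": [0.005,-0.003,0],"grip": 0.15},{"xyz": [-64,-32,-100],"turn": [0.005,-0.003,0],"grip": 0.15},{"xyz": [-99,-50,-100],"turn": [0.005,-0.003,0],"grip": 0.15},{"xyz": [-134,-67,-100],"turn": [0.005,-0.003,0],"grip": 0.15},{"xyz": [-169,-85,-100],"turn": [0.005,-0.003,0],"grip": 0.15},{"xyz": [-204,-103,-100],"turn": [0.005,-0.003,0],"grip": 0.15},{"xyz": [-239,-120,-100],"turn": [0.005,-0.003,0],"grip": 0.15},{"xyz": [-266,-134,-100],"turn": [0.005,-0.003,0],"grip": 0.15},{"xyz": [-282,-142,-100],"turn": [0.005,-0.003,0],"grip": 0.15}])

```text
clock: 11.8
tcp_pos: [0.4327, 0.0332, 0.1108]
orientation: [-0.001, 0.741, 0.671, -0.002]
wrist_force: [-0.7, -0.1, -0.1]
finger_gap: 0.0318
grip_force: 29.9
```

Call:
apply_moves(rows=[{"xyz": [0,0,0],"turn": [0,0,0],"grip": 0.15},{"xyz": [0,0,10],"turn": [0,0,0],"grip": 0.15},{"xyz": [0,0,30],"turn": [0,0,0],"grip": 0.15},{"xyz": [0,0,40],"turn": [0,0,0],"grip": 0.15},{"xyz": [0,0,45],"turn": [0,0,0],"grip": 0.15},{"xyz": [0,0,45],"turn": [0,0,0],"grip": 0.15},{"xyz": [0,0,45],"turn": [0,0,0],"grip": 0.15}])

```text
clock: 12.38
tcp_pos: [0.4352, 0.0353, 0.0652]
orientation: [-0.001, 0.741, 0.672, -0.002]
wrist_force: [0.5, 0.1, -1.5]
finger_gap: 0.0322
grip_force: 29.9
```

Run:
```python
from h import *
d=cam('wrist');W=wcloud(d);st();s=env.get_state()['tcp_pos']
np.savez('w5.npz',**d); cv2.imwrite('pics/w5.png',d['color'])
t=W[np.hypot(*(W[:,:2]-s[:2]).T)<.012];print(np.histogram(t[:,2],bins=np.arange(.06,.16,.004)))
t=t[t[:,2]>t[:,2].max()-.006];print('nozzle',t.mean(0),len(t),t[:,2].max())
go(.4363,.0354,.021,-5.6)
```

```text
12.43 [0.4354 0.0352 0.0655] [-4.000e-04  7.407e-01  6.718e-01 -1.600e-03] [ 0.8  0.1 -0.6] 0.0319 29.9
(array([   0,    0,    0,    0,    0,    0,    0,    0,   68, 1090,  533,
        266, 1002,  662,  303,  259,  151,    0,    0,    3,  341,  371,
        440,  458]), array([0.06 , 0.064, 0.068, 0.072, 0.076, 0.08 , 0.084, 0.088, 0.092,
       0.096, 0.1  , 0.104, 0.108, 0.112, 0.116, 0.12 , 0.124, 0.128,
       0.132, 0.136, 0.14 , 0.144, 0.148, 0.152, 0.156]))
nozzle [0.43644519 0.0462405  0.1614105 ] 749 0.1646197623775936
xyz [ 0.4  0.9 44.5] turn [-0.0027  0.0018  0.0003]
```

View pics/w5.png

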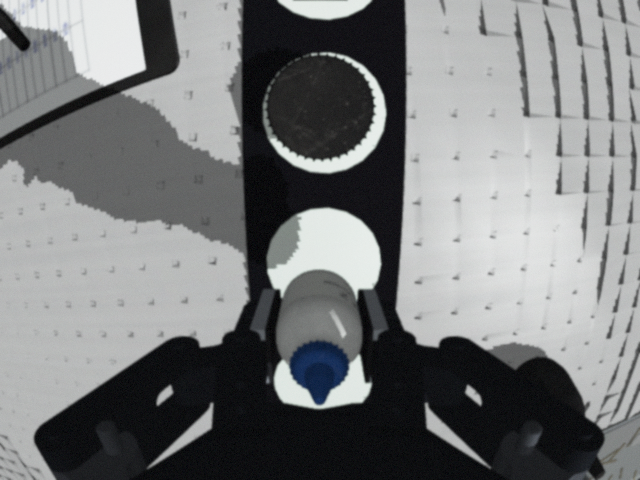

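The dropper is upright in the grip at (320,340), and the jar sits on its pad at (322,110). I'll check the dropper's axis.

Run:
```python
from h import *
d=dict(np.load('w5.npz'));W=wcloud(d);c=(.4354,.0352)
for lo,hi in [(.094,.1),(.106,.112),(.116,.128)]:
    t=W[(np.hypot(*(W[:,:2]-c).T)<.017)&(W[:,2]>lo)&(W[:,2]<hi)]
    print(t.mean(0).round(4),[np.round(a,1) for a in cv2.minEnclosingCircle((t[:,:2]*1000).astype(np.float32))])
```

```text
[0.436 0.041 0.097] [array([435.5,  35.4]), np.float64(16.9)]
[0.4363 0.0382 0.1099] [array([435.2,  34.1]), np.float64(16.9)]
[0.4362 0.036  0.121 ] [array([436. ,  34.8]), np.float64(4.4)]
```

Call:
apply_moves(rows=[{"xyz": [0.5,0.7,12],"turn": [0,0,0],"grip": 0.15},{"xyz": [0.5,0.7,27],"turn": [0,0,0],"grip": 0.15},{"xyz": [0.5,0.7,36],"turn": [0,0,0],"grip": 0.15},{"xyz": [0.5,0.7,41],"turn": [0,0,0],"grip": 0.15},{"xyz": [0.5,0.7,43],"turn": [0,0,0],"grip": 0.15},{"xyz": [0.5,0.7,43],"turn": [0,0,0],"grip": 0.15},{"xyz": [0.5,0.7,43],"turn": [0,0,0],"grip": 0.15}])

```text
clock: 13.02
tcp_pos: [0.4355, 0.0353, 0.0221]
orientation: [-0.001, 0.741, 0.672, -0.002]
wrist_force: [-0.4, 0.2, -0.1]
finger_gap: 0.032
grip_force: 29.9
```

```bash
python3 -c "
from h import *
st(); go(.4363,.0354,.021,-5.6)"
```

```text
13.02 [0.4355 0.0353 0.0221] [-6.000e-04  7.409e-01  6.716e-01 -1.900e-03] [-0.4  0.2 -0.1] 0.032 29.9
xyz [0.2 0.8 1.1] turn [-0.0035  0.0019 -0.0003]
```

Call:
apply_moves(rows=[{"xyz": [0,0.7,1],"turn": [0,0,0],"grip": 0.15},{"xyz": [0,0.7,1.5],"turn": [0,0,0],"grip": 0.15},{"xyz": [0,0.7,1.5],"turn": [0,0,0],"grip": 0.15},{"xyz": [0,0.7,1.5],"turn": [0,0,0],"grip": 0.6},{"xyz": [0,0.7,1.5],"turn": [0,0,0],"grip": 0.8},{"xyz": [0,0.7,1.5],"turn": [0,0,0],"grip": 0.8},{"xyz": [0,0.7,-12],"turn": [0,0,0],"grip": 0.9},{"xyz": [0,0.7,-40],"turn": [0,0,0],"grip": 1},{"xyz": [0,0.7,-75],"turn": [0,0,0],"grip": 1},{"xyz": [0,0.7,-110],"turn": [0,0,0],"grip": 1},{"xyz": [0,0.7,-135],"turn": [0,0,0],"grip": 1},{"xyz": [0,0.7,-150],"turn": [0,0,0],"grip": 1}])

```text
clock: 14.02
tcp_pos: [0.4378, 0.0354, 0.1749]
orientation: [0.001, 0.741, 0.672, -0.001]
wrist_force: [0.0, -0.6, -0.6]
finger_gap: 0.0852
grip_force: 0.0
```

Run:
```python
from h import *
d=cam('wrist');W=wcloud(d);st()
circ(W,(.4363,.0354),.044,.056,.0165,.025); circ(W,(.4363,.0354),.074,.09,.0165,.02)
go(.59,-.081,.18,-5.6)
```

```text
14.07 [0.4389 0.0353 0.1766] [1.800e-03 7.408e-01 6.717e-01 4.000e-04] [ 1.7 -0.8  1.1] 0.0853 0.0
823 0.0512 enc [array([436.8,  34. ]), np.float64(16.5)] mean [0.4373 0.0383 0.0509]
pct [0.4369 0.0342 0.05  ]
81 0.0781 enc [array([437.1,  34.1]), np.float64(3.9)] mean [0.4368 0.0346 0.0779]
pct [0.4366 0.0344 0.0781]
xyz [-101.   161.7   -2.7] turn [ 0.0032  0.0019 -0.0001]
```

The next pick needs thought. The blower is 109 mm tall and gripped at about 22 mm, so a vertical grasp would push its nozzle into the gripper body. I need a tilted grasp, with a lean direction that suits both the pick and the end pad. I'll check clearances.

```bash
cat > tilt.py <<'E'
from h import *
def pose(gx,gy,gz,al,th):
    "grasp point, back leans to azimuth al by th deg; returns TCP pos, R (columns tool axes)"
    a,t=np.radians(al),np.radians(th); back=np.array([np.cos(a),np.sin(a),0])
    z=-back*np.sin(t)-np.array([0,0,np.cos(t)]); x=-back*np.cos(t)+np.array([0,0,np.sin(t)])
    y=np.cross(z,x); return np.array([gx,gy,gz])+.019*z, np.column_stack([x,y,z])
def gop(p,Rm):
    s=env.get_state(); q=s['orientation']; R=Ro.from_quat([q[1],q[2],q[3],q[0]])
    print('xyz',(R.inv().apply(p-s['tcp_pos'])*1000).round(1),'turn',(R.inv()*Ro.from_matrix(Rm)).as_rotvec().round(4))
E
python3 - <<'E'
from tilt import *
W=[]
for n in ['top','side']:
    d=dict(np.load(n+'0.npz'));vv,uu=np.nonzero(d['z_map']>0);w=world(d,uu,vv);W.append(w)
W=np.vstack(W);W=W[(W[:,2]>.008)&(W[:,2]<.6)&(W[:,0]>.2)]
W=W[W[:,1]<.02] 
r=W[(W[:,1]<-.1)&(W[:,0]<.64)&(W[:,2]>.012)];
for x in np.arange(.3,.66,.04):
    k=r[(r[:,0]>=x)&(r[:,0]<x+.04)]
    if len(k): print(x.round(2),len(k),k[:,1].min().round(3),k[:,1].max().round(3),k[:,2].max().round(3))
for nm,g in [('pick',(.59,-.081,.023)),('place',(.428,-.049,.031))]:
    w=W[np.hypot(*(W[:,:2]-[.59,-.081]).T)>.034]
    for al in (-90,-105,-120,-135,-150,-165,180):
        p,R=pose(*g,al,48); L=(w-np.array(g))@R; u=-L[:,2]
        b=(u>50)|((u>.05)&(u<.45)&(abs(L[:,0])<.055)&(abs(L[:,1])<.055))
        f=(u<.06)&(u>-.02)&(abs(L[:,0])<.014)&(abs(L[:,1])<.062)
        print(nm,al,b.sum(),f.sum(), w[b].mean(0).round(3) if b.any() else '')
E
```

```text
0.3 915 -0.788 -0.266 0.109
0.34 921 -0.788 -0.164 0.116
0.38 903 -0.787 -0.1 0.106
0.42 834 -0.788 -0.1 0.104
0.46 534 -0.79 -0.255 0.102
0.5 622 -0.787 -0.242 0.1
0.54 608 -0.789 -0.1 0.101
0.58 442 -0.787 -0.101 0.099
0.62 208 -0.787 -0.773 0.098
pick -90 0 0 
pick -105 0 0 
pick -120 0 0 
pick -135 0 0 
pick -150 0 1 
pick -165 0 0 
pick 180 0 0 
place -90 0 50 
place -105 74 48 [ 0.36  -0.182  0.109]
place -120 74 47 [ 0.36  -0.182  0.109]
place -135 59 46 [ 0.36  -0.178  0.109]
place -150 0 61 
place -165 0 125 
place 180 0 181
```

Leaning the back of the tool to azimuth -125° is clear at the pick, and about -96° is clear at the place. Next is a way-point with that tilt, high and clear of the things.

Run:
```python
from tilt import *
p,R=pose(.59,-.081,.023,-125,48); print(p)
gop(np.array([.47,-.13,.18]),R)
```

```text
[ 0.59809876 -0.06943378  0.01028652]
xyz [-161.5   47.1   -2.9] turn [-0.2114  0.8199  0.4839]
```

Call:
apply_moves(rows=[{"xyz": [-13,4,-2],"turn": [-0.02,0.07,0.04],"grip": 1},{"xyz": [-34,10,-3],"turn": [-0.04,0.15,0.09],"grip": 1},{"xyz": [-56,16,-3],"turn": [-0.06,0.24,0.14],"grip": 1},{"xyz": [-78,23,-3],"turn": [-0.085,0.33,0.195],"grip": 1},{"xyz": [-100,29,-3],"turn": [-0.11,0.42,0.25],"grip": 1},{"xyz": [-120,35,-3],"turn": [-0.13,0.51,0.3],"grip": 1},{"xyz": [-140,41,-3],"turn": [-0.155,0.6,0.355],"grip": 1},{"xyz": [-155,45,-3],"turn": [-0.18,0.69,0.41],"grip": 1},{"xyz": [-161,47,-3],"turn": [-0.2,0.77,0.455],"grip": 1},{"xyz": [-161,47,-3],"turn": [-0.211,0.82,0.484],"grip": 1},{"xyz": [-161,47,-3],"turn": [-0.211,0.82,0.484],"grip": 1},{"xyz": [-161,47,-3],"turn": [-0.211,0.82,0.484],"grip": 1}])

```text
clock: 15.07
tcp_pos: [0.4669, -0.1296, 0.1738]
orientation: [-0.19, 0.812, 0.42, 0.357]
wrist_force: [-0.7, 0.6, 1.4]
finger_gap: 0.0856
grip_force: 0.0
```

Run:
```python
from tilt import *
d=cam('wrist');W=wcloud(d);st();print(env.get_state()['joint_pos'].round(2))
cv2.imwrite('pics/w6.png',d['color'])
p,R=pose(.59,-.081,.023,-125,48)
t=W[(np.hypot(*(W[:,:2]-[.59,-.081]).T)<.05)&(W[:,2]>.013)&(W[:,2]<.03)][:,:2]
from scipy.optimize import least_squares
f=least_squares(lambda c:np.hypot(*(t-c).T)-.0255,[.59,-.081],loss='soft_l1',f_scale=.002);print('blower',len(t),f.x,f.cost)
t=W[(np.hypot(*(W[:,:2]-[.59,-.081]).T)<.05)&(W[:,2]>.098)&(W[:,2]<.12)];print(t.mean(0),t[:,2].max())
gop(p-.11*R[:,2],R)
```

```text
15.12 [ 0.4673 -0.1293  0.1745] [-0.1898  0.8117  0.4211  0.3574] [-0.2 -0.7  0.6] 0.0853 0.0
[-0.91  0.29 -0.4   1.2   0.78  1.13]
blower 471 [ 0.59124536 -0.08193366] 6.385572961918418e-05
[ 0.58957642 -0.08424263  0.10578348] 0.11142802390925949
xyz [-38.2  73.5  91.8] turn [-0.005   0.0046 -0.005 ]
```

View pics/w6.png

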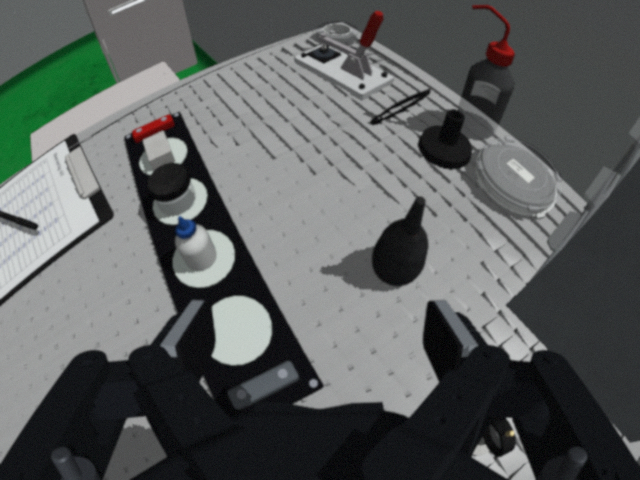

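The wrist view shows the blower at (400,250), and the dropper, jar and block on their pads. The empty end pad is at (240,330). The lens mount shows at (497,435), near the right finger, so I'll find it before moving on.

Run:
```python
from tilt import *
W=[]
for n in ['top','side']:
    d=dict(np.load(n+'0.npz'));vv,uu=np.nonzero(d['z_map']>0);w=world(d,uu,vv)
    m=w[(w[:,2]>.015)&(w[:,2]<.1)&(w[:,0]>.45)&(w[:,0]<.625)&(w[:,1]<-.13)&(w[:,1]>-.4)]
    print(n,len(m),m.min(0).round(3),m.max(0).round(3),m.mean(0).round(3)); W.append(m)
m=np.vstack(W)
for al in (-125,-140,-155):
  for back in (.11,.08,.04,0):
    p,R=pose(.59,-.081,.023,al,48);L=(m-(p-back*R[:,2]))@R
    u=-L[:,2]; # distance to gripper boxes: fingers |y|<.06,|x|<.014,u 0..75 ; body |x|<.045,|y|<.045,u>73
    def dist(lo,hi): return np.linalg.norm(np.maximum(np.maximum(lo-L,L-hi),0),axis=1).min().round(3)
    print(al,back,'finger',dist(np.array([-.014,-.06,-.08]),np.array([.014,.06,0])),'body',dist(np.array([-.05,-.05,-.35]),np.array([.05,.05,-.073])))
```

```text
top 226 [ 0.451 -0.283  0.015] [ 0.55  -0.238  0.069] [ 0.524 -0.258  0.04 ]
side 168 [ 0.455 -0.277  0.015] [ 0.552 -0.238  0.069] [ 0.538 -0.253  0.043]
-125 0.11 finger 0.065 body 0.031
-125 0.08 finger 0.065 body 0.03
-125 0.04 finger 0.075 body 0.03
-125 0 finger 0.098 body 0.03
-140 0.11 finger 0.062 body 0.052
-140 0.08 finger 0.062 body 0.044
-140 0.04 finger 0.067 body 0.044
-140 0 finger 0.086 body 0.044
-155 0.11 finger 0.072 body 0.091
-155 0.08 finger 0.072 body 0.077
-155 0.04 finger 0.072 body 0.072
-155 0 finger 0.083 body 0.072
```

Run:
```python
from tilt import *
p,R=pose(.5905,-.0815,.023,-150,48); print(p,p-.11*R[:,2]); gop(p-.11*R[:,2],R)
```

```text
[ 0.60272806 -0.07444012  0.01028652] [ 0.53193401 -0.11531309  0.08389089]
xyz [-34.2  45.6  96.6] turn [-0.3285  0.006   0.2878]
```

Call:
apply_moves(rows=[{"xyz": [-4,5,10],"turn": [-0.05,0,0.04],"grip": 1},{"xyz": [-11,15,32],"turn": [-0.12,0,0.11],"grip": 1},{"xyz": [-20,27,58],"turn": [-0.2,0.003,0.18],"grip": 1},{"xyz": [-28,38,80],"turn": [-0.28,0.005,0.25],"grip": 1},{"xyz": [-33,44,93],"turn": [-0.325,0.006,0.285],"grip": 1},{"xyz": [-34,45.5,96.5],"turn": [-0.3285,0.006,0.288],"grip": 1},{"xyz": [-34,45.5,96.5],"turn": [-0.3285,0.006,0.288],"grip": 1},{"xyz": [-34,45.5,96.5],"turn": [-0.3285,0.006,0.288],"grip": 1}])

```text
clock: 15.78
tcp_pos: [0.5321, -0.1133, 0.0851]
orientation: [-0.106, 0.882, 0.238, 0.393]
wrist_force: [0.1, 0.2, -0.4]
finger_gap: 0.0854
grip_force: 0.0
```

Run:
```python
from tilt import *
from scipy.optimize import least_squares
d=cam('wrist');W=wcloud(d);st()
cv2.imwrite('pics/w7.png',d['color'])
t=W[(np.hypot(*(W[:,:2]-[.59,-.081]).T)<.032)&(W[:,2]>.015)&(W[:,2]<.03)][:,:2]
f=least_squares(lambda c:np.hypot(*(t-c).T)-.0255,[.59,-.081],loss='soft_l1',f_scale=.002);print('blower',len(t),f.x,f.cost)
p,R=pose(.5905,-.0815,.023,-150,48);gop(p,R)
```

```text
15.83 [ 0.5327 -0.1146  0.0856] [-0.1052  0.8818  0.2379  0.3934] [ 0.1 -0.2  1.2] 0.0854 0.0
blower 792 [ 0.59127134 -0.0819616 ] 6.649938904804998e-05
xyz [ -2.    0.4 110.4] turn [-0.0009 -0.001   0.0031]
```

View pics/w7.png

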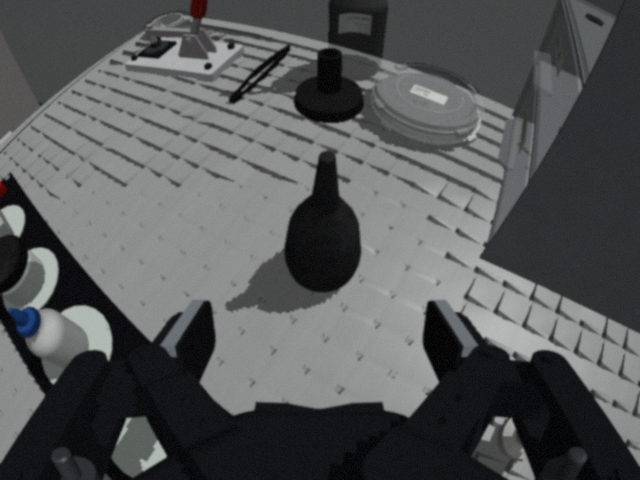

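The blower is centred between the open fingers at (323,240). I'll advance along the tool axis and close.

Call:
apply_moves(rows=[{"xyz": [0,0,12],"turn": [0,0,0],"grip": 1},{"xyz": [0,0,35],"turn": [0,0,0],"grip": 1},{"xyz": [-0.5,0,62],"turn": [0,0,0],"grip": 1},{"xyz": [-0.5,0,86],"turn": [0,0,0],"grip": 1},{"xyz": [-0.5,0,102],"turn": [0,0,0],"grip": 1},{"xyz": [-0.5,0,110],"turn": [0,0,0],"grip": 1},{"xyz": [-0.5,0,111],"turn": [0,0,0],"grip": 1},{"xyz": [-0.5,0,111],"turn": [0,0,0],"grip": 0.7},{"xyz": [-0.5,0,111],"turn": [0,0,0],"grip": 0.4},{"xyz": [-0.5,0,111],"turn": [0,0,0],"grip": 0.4},{"xyz": [-0.5,0,111],"turn": [0,0,0],"grip": 0.4}], force=30)

```text
clock: 16.75
tcp_pos: [0.6039, -0.0752, 0.0111]
orientation: [-0.105, 0.882, 0.236, 0.394]
wrist_force: [-1.6, -0.8, 2.3]
finger_gap: 0.0496
grip_force: 30.7
```

Run:
```python
from tilt import *
st(); p,R=pose(.5905,-.0815,.023,-150,48);gop(p,R)
d=cam('wrist');cv2.imwrite('pics/w8.png',d['color'])
```

```text
16.75 [ 0.6039 -0.0752  0.0111] [-0.1046  0.8821  0.2361  0.394 ] [-1.6 -0.8  2.3] 0.0496 30.7
xyz [-1.  -1.2  0. ] turn [ 0.0019 -0.0021  0.0003]
```

View pics/w8.png

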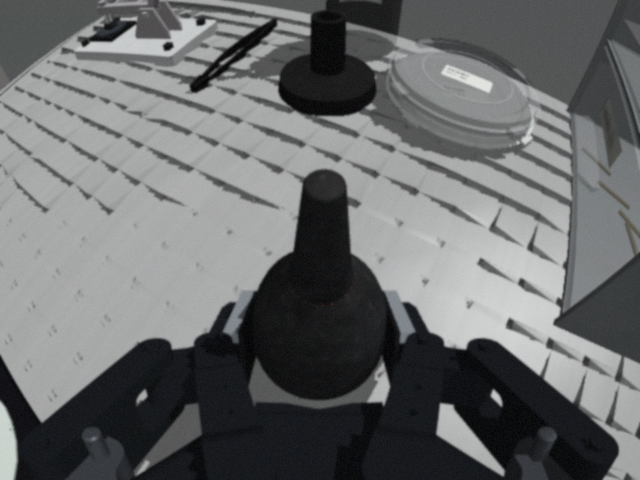

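The blower is held upright and centred at (320,310), with a gap of 49.6 mm. I'll check clearance for the carry and the end-pad pose, including the box at the right.

Run:
```python
from tilt import *
W=[]
for n in ['top','side']:
    d=dict(np.load(n+'0.npz'));vv,uu=np.nonzero(d['z_map']>0);W.append(world(d,uu,vv))
W=np.vstack(W)
W=W[(W[:,2]>.012)&(W[:,2]<.5)&(W[:,0]>.25)&(W[:,0]<.75)&(W[:,1]<-.085)&(W[:,1]>-.5)&(np.hypot(*(W[:,:2]-[.59,-.081]).T)>.04)]
b=W[(W[:,0]<.4)&(W[:,1]>-.3)];print('box',len(b),b.min(0).round(3),b.max(0).round(3))
def D(g,al):
    p,R=pose(*g,al,48);L=(W-p)@R
    def dist(lo,hi): 
        q=np.linalg.norm(np.maximum(np.maximum(lo-L,L-hi),0),axis=1);i=q.argmin();return q[i].round(3),W[i].round(3)
    return dist(np.array([-.012,-.058,-.08]),np.array([.012,.058,-.006])),dist(np.array([-.05,-.05,-.35]),np.array([.05,.05,-.073]))
for al in (-60,-75,-85,-95,-105): print('place',al,D((.428,-.049,.032),al))
for f in np.linspace(0,1,6):
    print('via',f.round(1),D((.59-.162*f,-.081+.032*f,.075),-150+55*f)[1])
```

```text
box 1473 [ 0.25  -0.3    0.012] [ 0.4   -0.096  0.116]
place -60 ((np.float64(0.014), array([ 0.396, -0.096,  0.02 ])), (np.float64(0.011), array([ 0.448, -0.112,  0.025])))
place -75 ((np.float64(0.022), array([ 0.396, -0.096,  0.02 ])), (np.float64(0.009), array([ 0.448, -0.112,  0.025])))
place -85 ((np.float64(0.027), array([ 0.4  , -0.098,  0.021])), (np.float64(0.01), array([ 0.438, -0.115,  0.024])))
place -95 ((np.float64(0.029), array([ 0.416, -0.099,  0.023])), (np.float64(0.0), array([ 0.366, -0.192,  0.104])))
place -105 ((np.float64(0.026), array([ 0.452, -0.1  ,  0.02 ])), (np.float64(0.0), array([ 0.359, -0.164,  0.113])))
via 0.0 (np.float64(0.07), array([ 0.648, -0.184,  0.129]))
via 0.2 (np.float64(0.058), array([ 0.446, -0.106,  0.025]))
via 0.4 (np.float64(0.046), array([ 0.361, -0.166,  0.113]))
via 0.6 (np.float64(0.032), array([ 0.361, -0.166,  0.113]))
via 0.8 (np.float64(0.019), array([ 0.361, -0.166,  0.113]))
via 1.0 (np.float64(0.008), array([ 0.361, -0.166,  0.113]))
```

Run:
```python
from tilt import *
for n in ['top','side']:
    d=dict(np.load(n+'0.npz'));vv,uu=np.nonzero(d['z_map']>0);w=world(d,uu,vv)
    for lo,hi in((.012,.06),(.06,.2)):
        k=(w[:,2]>lo)&(w[:,2]<hi)&(w[:,0]>.25)&(w[:,0]<.47)&(w[:,1]<-.11)&(w[:,1]>-.33)
        print(n,lo,k.sum());
        if k.any():
            q=w[k];o=np.argsort(q[:,1])[::max(1,k.sum()//14)];print(np.c_[q[o].round(3),uu[k][o],vv[k][o]])
```

```text
top 0.012 1263
[[ 2.53e-01 -3.30e-01  3.20e-02  4.47e+02  3.83e+02]
 [ 2.69e-01 -3.22e-01  3.00e-02  4.45e+02  3.75e+02]
 [ 2.74e-01 -3.14e-01  3.60e-02  4.42e+02  3.70e+02]
 [ 2.86e-01 -3.06e-01  3.30e-02  4.39e+02  3.64e+02]
 [ 2.81e-01 -2.97e-01  3.20e-02  4.34e+02  3.65e+02]
 [ 2.80e-01 -2.89e-01  3.30e-02  4.30e+02  3.64e+02]
 [ 2.67e-01 -2.85e-01  2.80e-02  4.26e+02  3.70e+02]
 [ 4.46e-01 -2.82e-01  1.40e-02  4.45e+02  3.01e+02]
 [ 3.63e-01 -2.79e-01  2.50e-02  4.35e+02  3.30e+02]
 [ 3.49e-01 -2.77e-01  2.20e-02  4.32e+02  3.36e+02]
 [ 2.73e-01 -2.74e-01  1.80e-02  4.21e+02  3.68e+02]
 [ 4.36e-01 -2.71e-01  1.50e-02  4.39e+02  3.03e+02]
 [ 4.61e-01 -2.67e-01  1.50e-02  4.40e+02  2.93e+02]
 [ 4.55e-01 -2.57e-01  1.50e-02  4.35e+02  2.94e+02]
 [ 4.46e-01 -1.10e-01  2.30e-02  3.70e+02  2.76e+02]]
top 0.06 152
[[ 3.33e-01 -2.88e-01  6.00e-02  4.38e+02  3.35e+02]
 [ 3.39e-01 -2.78e-01  6.40e-02  4.34e+02  3.30e+02]
 [ 3.40e-01 -2.71e-01  7.00e-02  4.31e+02  3.27e+02]
 [ 3.42e-01 -2.63e-01  7.40e-02  4.28e+02  3.24e+02]
 [ 3.44e-01 -2.56e-01  8.30e-02  4.25e+02  3.20e+02]
 [ 3.49e-01
[... 1598 characters left out ...]
 1.40e+02]
 [ 3.52e-01 -2.33e-01  9.10e-02  4.07e+02  1.42e+02]
 [ 3.58e-01 -2.25e-01  9.90e-02  4.05e+02  1.42e+02]
 [ 3.60e-01 -2.15e-01  1.02e-01  4.04e+02  1.44e+02]
 [ 3.58e-01 -2.10e-01  1.02e-01  4.05e+02  1.46e+02]
 [ 3.62e-01 -2.06e-01  1.02e-01  4.03e+02  1.47e+02]
 [ 3.61e-01 -1.98e-01  1.06e-01  4.04e+02  1.48e+02]
 [ 3.61e-01 -1.94e-01  1.08e-01  4.04e+02  1.49e+02]
 [ 3.63e-01 -1.89e-01  1.05e-01  4.03e+02  1.52e+02]
 [ 3.62e-01 -1.84e-01  1.07e-01  4.04e+02  1.53e+02]
 [ 3.62e-01 -1.78e-01  1.10e-01  4.04e+02  1.54e+02]
 [ 3.58e-01 -1.73e-01  1.09e-01  4.06e+02  1.56e+02]
 [ 3.58e-01 -1.69e-01  1.08e-01  4.06e+02  1.58e+02]
 [ 3.58e-01 -1.64e-01  1.10e-01  4.06e+02  1.59e+02]]
```

The cable at the right sticks up in the air, with its free end at about (0.36, -0.16, 0.11), and I must keep clear of it. I'll lift high, yaw the lean to -75° about the vertical so the blower stays upright, then descend.

Run:
```python
from tilt import *
g=np.array([.5905,-.0815,.0238]);
for f in ((.5905,-.0815,.12,-150),(.52,-.065,.13,-112),(.428,-.0491,.12,-75)):
    p,R=pose(*f,48);gop(p,R)
print(env.get_state()['joint_pos'].round(2))
```

```text
xyz [ 71.2  -1.1 -64.8] turn [ 0.0021 -0.0022  0.0004]
xyz [  41.4  -59.2 -113.1] turn [ 0.4954 -0.0015 -0.4429]
xyz [ -18.9 -123.9 -165.5] turn [ 9.756e-01 -7.000e-04 -8.746e-01]
[-0.61  0.4  -0.85 -0.13  0.74  2.19]
```

Call:
apply_moves(rows=[{"xyz": [8,0,-7],"turn": [0,0,0],"grip": 0.4},{"xyz": [26,0,-23],"turn": [0,0,0],"grip": 0.4},{"xyz": [48,0,-43],"turn": [0,0,0],"grip": 0.4},{"xyz": [64,-2,-60],"turn": [0.03,0,-0.027],"grip": 0.4},{"xyz": [64,-10,-72],"turn": [0.09,0,-0.081],"grip": 0.4},{"xyz": [60,-19,-80],"turn": [0.16,0,-0.143],"grip": 0.4},{"xyz": [56,-28,-87],"turn": [0.23,0,-0.206],"grip": 0.4},{"xyz": [52,-37,-95],"turn": [0.3,0,-0.268],"grip": 0.4},{"xyz": [48,-45,-102],"turn": [0.37,0,-0.331],"grip": 0.4},{"xyz": [44,-53,-108],"turn": [0.44,0,-0.394],"grip": 0.4},{"xyz": [41,-59,-113],"turn": [0.495,0,-0.443],"grip": 0.4},{"xyz": [41,-59,-113],"turn": [0.495,0,-0.443],"grip": 0.4}])

```text
clock: 17.8
tcp_pos: [0.5251, -0.0523, 0.1159]
orientation: [-0.229, 0.757, 0.511, 0.337]
wrist_force: [0.3, 0.0, -0.6]
finger_gap: 0.0492
grip_force: 31.3
```

Run:
```python
from tilt import *
st(); print(env.get_state()['joint_pos'].round(2))
p,R=pose(.428,-.0491,.12,-75,48);gop(p,R)
```

```text
17.8 [ 0.5251 -0.0523  0.1159] [-0.2291  0.757   0.5108  0.337 ] [ 0.3  0.  -0.6] 0.0492 31.3
[-0.69  0.45 -0.34  1.11  0.79  1.13]
xyz [-21.3 -99.8 -10.4] turn [ 0.4774 -0.0025 -0.4325]
```

Call:
apply_moves(rows=[{"xyz": [-1,-6,-1],"turn": [0.03,0,-0.027],"grip": 0.4},{"xyz": [-4,-18,-2],"turn": [0.09,0,-0.081],"grip": 0.4},{"xyz": [-7,-33,-3.5],"turn": [0.16,0,-0.144],"grip": 0.4},{"xyz": [-10,-48,-5],"turn": [0.23,0,-0.208],"grip": 0.4},{"xyz": [-13,-63,-6.5],"turn": [0.3,0,-0.272],"grip": 0.4},{"xyz": [-16,-78,-8],"turn": [0.37,-0.001,-0.335],"grip": 0.4},{"xyz": [-19,-90,-9.5],"turn": [0.43,-0.002,-0.39],"grip": 0.4},{"xyz": [-21,-98,-10],"turn": [0.47,-0.002,-0.425],"grip": 0.4},{"xyz": [-21,-100,-10.5],"turn": [0.477,-0.002,-0.432],"grip": 0.4},{"xyz": [-21,-100,-10.5],"turn": [0.477,-0.002,-0.432],"grip": 0.4},{"xyz": [-21,-100,-10.5],"turn": [0.477,-0.002,-0.432],"grip": 0.4}])

```text
clock: 18.72
tcp_pos: [0.4243, -0.0342, 0.1074]
orientation: [-0.321, 0.558, 0.724, 0.248]
wrist_force: [0.1, -0.5, -0.5]
finger_gap: 0.0491
grip_force: 31.3
```

Run:
```python
from tilt import *
d=cam('wrist');W=wcloud(d);cv2.imwrite('pics/w9.png',d['color']);np.savez('w9.npz',**d)
st(); print(env.get_state()['joint_pos'].round(2))
# blower axis: mean nozzle & bulb circle
s=env.get_state();c=np.array([.428,-.0491])
for lo,hi in((.09,.1),(.13,.15),(.16,.18),(.185,.2),(.2,.215)):
    t=W[(np.hypot(*(W[:,:2]-c).T)<.04)&(W[:,2]>lo)&(W[:,2]<hi)]
    if len(t): print(lo,len(t),t.mean(0).round(4),np.percentile(t,[2,98],axis=0).round(3)[:,:2].tolist())
p,R=pose(.428,-.0491,.06,-75,48);gop(p,R)
```

```text
18.77 [ 0.4242 -0.0343  0.1075] [-0.3213  0.5575  0.7241  0.2483] [-0.4  0.3 -1. ] 0.0491 31.3
[-0.63  0.6  -0.17  1.51  0.49  0.5 ]
0.13 6252 [ 0.4312 -0.0598  0.1401] [[0.395, -0.072], [0.464, -0.038]]
0.16 13632 [ 0.4333 -0.0682  0.1694] [[0.41, -0.088], [0.46, -0.043]]
0.185 2498 [ 0.4301 -0.0518  0.1927] [[0.424, -0.054], [0.435, -0.048]]
0.2 2166 [ 0.4297 -0.0494  0.2047] [[0.426, -0.052], [0.433, -0.044]]
xyz [-45.4  -0.3  39.5] turn [ 0.0037  0.0015 -0.0015]
```

View pics/w9.png

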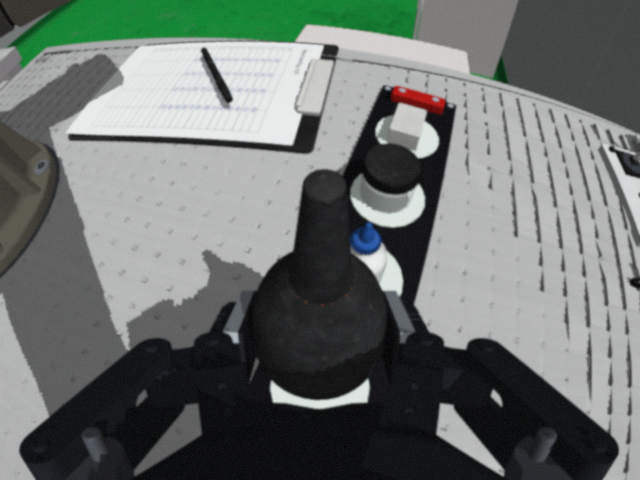

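The blower is upright at (320,300) above the end pad, with the others in place beyond it. I'll descend in two stages.

Call:
apply_moves(rows=[{"xyz": [-9,0,8],"turn": [0.001,0,0],"grip": 0.4},{"xyz": [-22,0,19],"turn": [0.002,0.001,-0.001],"grip": 0.4},{"xyz": [-36,0,31.5],"turn": [0.003,0.001,-0.001],"grip": 0.4},{"xyz": [-48,0,42],"turn": [0.003,0.001,-0.001],"grip": 0.4},{"xyz": [-55,0,48.5],"turn": [0.003,0.001,-0.001],"grip": 0.4},{"xyz": [-60,0,52.5],"turn": [0.003,0.001,-0.001],"grip": 0.4},{"xyz": [-60,0,52.5],"turn": [0.003,0.001,-0.001],"grip": 0.4},{"xyz": [-60,0,52.5],"turn": [0.003,0.001,-0.001],"grip": 0.4}])

```text
clock: 19.43
tcp_pos: [0.4243, -0.0353, 0.0278]
orientation: [-0.323, 0.556, 0.725, 0.248]
wrist_force: [0.5, 0.5, 0.3]
finger_gap: 0.0492
grip_force: 31.3
```

Run:
```python
from tilt import *
st(); p,R=pose(.428,-.0491,.0322,-75,48);gop(p,R);print(p)
```

```text
19.43 [ 0.4243 -0.0353  0.0278] [-0.3233  0.5558  0.7247  0.2476] [0.5 0.5 0.3] 0.0492 31.3
xyz [-6.3 -0.   5.5] turn [-0.0009 -0.0011  0.0001]
[ 0.42434554 -0.03546137  0.01948652]
```

Call:
apply_moves(rows=[{"xyz": [-2,0,1.8],"turn": [0,0,0],"grip": 0.4},{"xyz": [-4,0,3.5],"turn": [0,0,0],"grip": 0.4},{"xyz": [-5.3,0,4.7],"turn": [0,0,0],"grip": 0.4},{"xyz": [-6.3,0,5.5],"turn": [0,0,0],"grip": 0.4},{"xyz": [-6.3,0,5.5],"turn": [0,0,0],"grip": 0.4},{"xyz": [-6.3,0,5.5],"turn": [0,0,0],"grip": 0.4}])

```text
clock: 19.93
tcp_pos: [0.4244, -0.0354, 0.0195]
orientation: [-0.323, 0.556, 0.725, 0.247]
wrist_force: [-0.0, -0.5, -0.9]
finger_gap: 0.0489
grip_force: 31.3
```

Run:
```python
from tilt import *
st()
d=cam('top');W=world(d,*np.nonzero(d['z_map']>0)[::-1]);
t=W[(np.hypot(*(W[:,:2]-[.428,-.049]).T)<.03)&(W[:,2]>.1)&(W[:,2]<.14)]
print(t[:,2].max() if len(t) else None, len(t))
a=cv2.resize(d['color'][190:320,280:420],None,fx=4,fy=4,interpolation=2);cv2.imwrite('pics/t2.png',a)
```

```text
19.93 [ 0.4244 -0.0354  0.0195] [-0.3231  0.5557  0.725   0.2475] [-0.  -0.5 -0.9] 0.0489 31.3
0.12090701216309174 36
```

View pics/t2.png

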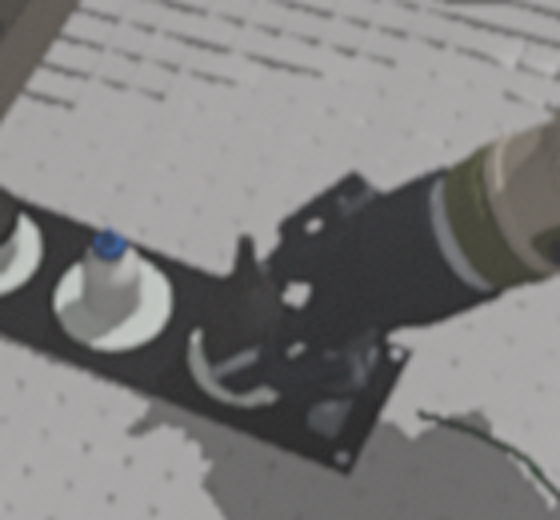

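The view shows the blower upright at the end pad, at crop (245,290), perhaps still a millimetre or two above it. I'll ease it down.

Call:
apply_moves(rows=[{"xyz": [-0.5,0,0.5],"turn": [0,0,0],"grip": 0.4},{"xyz": [-1,0,0.9],"turn": [0,0,0],"grip": 0.4},{"xyz": [-1.2,0,1.1],"turn": [0,0,0],"grip": 0.4},{"xyz": [-1.2,0,1.1],"turn": [0,0,0],"grip": 0.4}])

```text
clock: 20.32
tcp_pos: [0.4245, -0.0354, 0.019]
orientation: [-0.323, 0.556, 0.725, 0.248]
wrist_force: [-0.3, -2.6, 7.6]
finger_gap: 0.0493
grip_force: 31.8
```

In contact. I'll ease off, release, and back out along the tool axis.

Call:
apply_moves(rows=[{"xyz": [0.8,0,-0.7],"turn": [0,0,0],"grip": 0.4},{"xyz": [0.8,0,-0.7],"turn": [0,0,0],"grip": 0.6},{"xyz": [0.8,0,-0.7],"turn": [0,0,0],"grip": 0.9},{"xyz": [0.8,0,-0.7],"turn": [0,0,0],"grip": 1},{"xyz": [0.8,0,-0.7],"turn": [0,0,0],"grip": 1},{"xyz": [0.8,0,-10],"turn": [0,0,0],"grip": 1},{"xyz": [1,0,-30],"turn": [0,0,0],"grip": 1},{"xyz": [1,0,-60],"turn": [0,0,0],"grip": 1},{"xyz": [1,0,-90],"turn": [0,0,0],"grip": 1},{"xyz": [1,0,-110],"turn": [0,0,0],"grip": 1},{"xyz": [1,0,-120],"turn": [0,0,0],"grip": 1},{"xyz": [1,0,-120],"turn": [0,0,0],"grip": 1}])

```text
clock: 21.32
tcp_pos: [0.4485, -0.1231, 0.0997]
orientation: [-0.321, 0.556, 0.725, 0.248]
wrist_force: [-0.3, -0.6, -0.9]
finger_gap: 0.0853
grip_force: 0.0
```

Run:
```python
from h import *
from scipy.optimize import least_squares
st()
for n in ['top','side']:
    d=cam(n);vv,uu=np.nonzero(d['z_map']>0);W=world(d,uu,vv)
    cc=-d['view'][:3,:3].T@d['view'][:3,3]
    for k,c,lo,hi,r in [('jar',(.4445,.1199),.036,.046,.0245),('dropper',(.4363,.0354),.02,.046,.0165),('blower',(.428,-.0491),.021,.035,.0255)]:
        t=W[(np.hypot(*(W[:,:2]-c).T)<.034)&(W[:,2]>lo)&(W[:,2]<hi)][:,:2]
        f=least_squares(lambda c:np.hypot(*(t-c).T)-r,c,loss='soft_l1',f_scale=.002)
        print(n,k,len(t),f.x.round(4),((f.x-c)*1000).round(1))
    t=W[(np.hypot(*(W[:,:2]-[.428,-.0491]).T)<.03)&(W[:,2]>.095)&(W[:,2]<.13)];print(' nozzle',t.mean(0).round(4),t[:,2].max().round(3))
    t=W[(np.hypot(*(W[:,:2]-[.4528,.2045]).T)<.035)&(W[:,2]>.022)];print(' block',t.mean(0).round(4))
    if n=='side': cv2.imwrite('pics/s2.png',d['color'])
```

```text
21.32 [ 0.4485 -0.1231  0.0997] [-0.3213  0.5564  0.7252  0.2477] [-0.3 -0.6 -0.9] 0.0853 0.0
top jar 32 [0.4438 0.1223] [-0.7  2.4]
top dropper 111 [0.4358 0.0355] [-0.5  0.1]
top blower 77 [ 0.4282 -0.0479] [0.2 1.2]
 nozzle [ 0.4256 -0.0485  0.1073] 0.12
 block [nan nan nan]
side jar 210 [0.4428 0.1174] [-1.7 -2.5]
side dropper 162 [0.4356 0.0334] [-0.7 -2. ]
side blower 122 [ 0.4276 -0.0501] [-0.4 -1. ]
 nozzle [ 0.429  -0.0459  0.1066] 0.116
 block [0.4515 0.2056 0.0269]<stdin>:12: RuntimeWarning: Mean of empty slice.
  ret = um.true_divide(
```

View pics/s2.png

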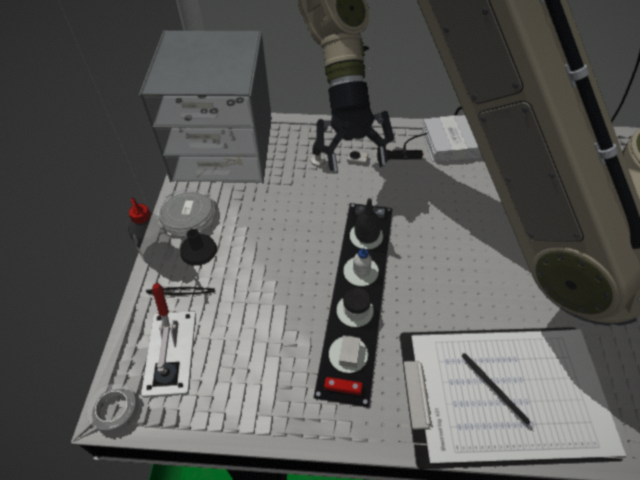

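The side view shows all four upright and centred, running from the red end: block (347,352), jar (356,300), dropper (362,262), blower (368,225). The gripper is clear.

```bash
python3 -c "
from workcell import ticket
print(ticket.hand_in())"
```

```text
the job is handed in; nothing more can be done
None
```

The four things stand upright on the pads in order of height from the red end (block, jar, dropper bottle, air blower), each within about 2 to 3 mm of its pad's centre by the cameras; the loupe, lens mount and torch were not disturbed, and the job is handed in at about 21 s on the robot's clock.

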